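# Ready the soldering station: sweep, refill and stir the annealing pan

### The job

Get the soldering station ready for the next piece: sweep the pale pumice lumps off the soldering board into the annealing pan with the scraper block, put the scraper back flat in its tray, and drop the stray pale lumps from the bench into the pan too. Then stir the pan with the wooden rod, reaching down among the lumps and going round the pan several times until every dark lump has clearly shifted and the pale ones are no longer all on the board's side, keep every lump in the pan, and stand the rod back in its holder. Once the board is cleared, lay the black charcoal block flat in the middle of the cleared board, lengthwise along it, and leave the third hand, bowl and tweezers where they are.

Things in the scene. Friction and masses are not known exactly. Their poses are not given: they have to be found in the camera images.
- board: soldering board on its fire brick, fixed: a grey ceramic slab 90 mm (x) by 240 mm (y) by 13 mm, top 64 mm above the bench, on a cream brick 84 x 190 x 51 mm. Origin on the bench under the slab's centre, y along its length. Its +y end overhangs the pan's rim by 20 mm, so what is pushed off that end drops into the pan.
- pan: annealing pan: dark steel, fixed, rim 204 mm across and 50 mm high, sides sloping at 54 degrees to a flat round floor 130 mm across; wall 4 mm, floor 6 mm thick. Origin at the centre of its underside on the bench; axes as the board's, +y away from the board, whose end covers the pan from 82 mm off its centre on the -y side, 51 mm above the bench.
- tray: the tool tray: a flat aluminium tray 190 mm (x) by 110 mm (y), lip 14 mm high and 3 mm thick, floor 3 mm thick; fixed. Origin at the centre of its underside. The scraper starts in it and belongs in it.
- scraper: the scraper block: a wooden hand block with a steel sole 130 mm (x) by 40 mm (y) by 20 mm high, and on it a pale wooden grip ridge 100 mm (x) by 22 mm (y) whose top is 72 mm above the sole; 160 g. Origin at the centre of the sole's underside, z up. Push it along its own y (either way).
- holder: the rod's holder: a dark wooden block 80 mm (x) by 90 mm (y) by 60 mm high, fixed, with one square hole 28 x 28 mm and 50 mm deep in the middle of its top. Origin at the centre of its underside.
- rod: stirring rod: round wooden rod 16 mm thick with a green square handle 20 x 20 mm (faces along x and y) from 64 mm up to its top at 118 mm; 50 g. Origin at the centre of its lower end, which stirs; z along it to the handle. It stands in the holder, lower end 10 mm above the bench; the hole is loose, so it may lean up to about 14 degrees.
- block: the charcoal soldering block: black, 95 mm (x) by 55 mm (y) by 30 mm high, 120 g, lying on the bench at the start. Origin at the centre of its underside.
- third_hand: bystander: a third hand, round stepped green base 84 mm across and 31 mm high, with a steel post and a tweezers arm up to 150 mm high; loose, 700 g. Origin at the centre of its underside.
- bowl: bystander: an empty red-brown plastic rinsing bowl, 100 mm across and 45 mm high; loose. Origin at the centre of its underside.
- tweezers: bystander: steel tweezers lying on the bench, 122 mm long, 16 mm wide, 8 mm high. Origin at the centre of the underside, x along them.
- chip1: broken lump of pale cream pumice, about 20 x 17 x 15 mm (a box with rounded corners), 10 g; origin at its centre, z up as it starts. It lies loose on the soldering board at the start, or is absent (2 to 4 of the four chips are there).
- chip2: broken lump of pale cream pumice, about 20 x 17 x 15 mm (a box with rounded corners), 10 g; origin at its centre, z up as it starts. It lies loose on the soldering board at the start, or is absent (2 to 4 of the four chips are there).
- chip3: broken lump of pale cream pumice, about 20 x 17 x 15 mm (a box with rounded corners), 10 g; origin at its centre, z up as it starts. It lies loose on the soldering board at the start, or is absent (2 to 4 of the four chips are there).
- chip4: broken lump of pale cream pumice, about 20 x 17 x 15 mm (a box with rounded corners), 10 g; origin at its centre, z up as it starts. It lies loose on the soldering board at the start, or is absent (2 to 4 of the four chips are there).
- stray1: broken lump of pale cream pumice, about 20 x 17 x 15 mm (a box with rounded corners), 10 g; origin at its centre, z up as it starts. It lies on the bench on the robot's side of the board at the start, or is absent (1 or 2 of the two strays are there).
- stray2: broken lump of pale cream pumice, about 20 x 17 x 15 mm (a box with rounded corners), 10 g; origin at its centre, z up as it starts. It lies on the bench on the robot's side of the board at the start, or is absent (1 or 2 of the two strays are there).
- old1: used dark-brown pumice lump lying in the pan, about 20 x 17 x 15 mm (a box with rounded corners), 10 g; origin at its centre.
- old2: used dark-brown pumice lump lying in the pan, about 20 x 17 x 15 mm (a box with rounded corners), 10 g; origin at its centre.
- old3: used dark-brown pumice lump lying in the pan, about 20 x 17 x 15 mm (a box with rounded corners), 10 g; origin at its centre.
- old4: used dark-brown pumice lump lying in the pan, about 20 x 17 x 15 mm (a box with rounded corners), 10 g; origin at its centre.
- old5: used dark-brown pumice lump lying in the pan, about 20 x 17 x 15 mm (a box with rounded corners), 10 g; origin at its centre.
Not all that is in view belongs to the job. There is more than one size of the rod; the one meant has the size given above.

How it is judged:
On the way, in this order (a step that is already met when the one before it is completed fails the run):
1. the scraper's sole, flat on the soldering board (within 10 mm of it), is pushed along it towards the pan, past 50 mm beyond the board's middle (y of scraper in the frame of board between 0.05 and 0.14 m and z of scraper in the frame of board between 0.059 and 0.074 m and x of scraper in the frame of board between -0.05 and 0.05 m).
2. every pale lump, from the board and from the bench, is in the pan (horizontal distance between each of chip1, chip2, chip3, chip4, stray1, stray2 and pan below 0.092 m and z of each of chip1, chip2, chip3, chip4, stray1, stray2 in the frame of pan below 0.051 m), for 0.2 s.
3. stirring: the rod's tip, less than 25 mm above the pan's floor, is in the pan's +x half (more than 12 mm from the middle line) (z of rod in the frame of pan below 0.031 m and horizontal distance between rod and pan below 0.088 m and x of rod in the frame of pan above 0.012 m).
4. the tip, still low, has gone over to the -x half (z of rod in the frame of pan below 0.031 m and horizontal distance between rod and pan below 0.088 m and x of rod in the frame of pan below -0.012 m).
5. round to the +x half again (all of step 3).
6. round to the -x half again, when every dark lump lies more than 12 mm from where it was at the start and at least one pale lump is in the half of the pan away from the board (all of step 4 and distance of each of old1, old2, old3, old4, old5 from where it was at the start of the episode above 0.012 m and y of any of chip1, chip2, chip3, chip4, stray1, stray2 in the frame of pan above 0 m).
At the end, for the whole second after the job is handed in: Every lump is in the pan; the rod stands in its holder (leaning under 0.35 rad); the scraper lies sole down in its tray (within 60 mm in x, 50 mm in y of its middle); the charcoal block rests flat on the board, within 25 mm of its middle and 0.2 rad of its length; bystanders not moved over 30 mm (all of step 2 and horizontal distance between each of old1, old2, old3, old4, old5 and pan below 0.092 m and z of each of old1, old2, old3, old4, old5 in the frame of pan below 0.051 m and horizontal distance between rod and holder below 0.02 m and height (world z) of rod below 0.025 m and angle between rod's own z axis and vertical below 0.35 rad and x of scraper in the frame of tray between -0.06 and 0.06 m and y of scraper in the frame of tray between -0.05 and 0.05 m and z of scraper in the frame of tray below 0.02 m and angle between scraper's own z axis and vertical below 0.2 rad and horizontal distance between block and board below 0.025 m and z of block in the frame of board between 0.059 and 0.069 m and angle between block's own z axis and vertical below 0.08 rad and angle between the x axis of block and the y axis of board, either way round below 0.2 rad and linear speed of block below 0.02 m/s); the robot touches nothing.
It fails at once if third hand pushed more than 30 mm from its place (distance of third_hand from where it was at the start of the episode above 0.03 m).
It fails at once if bowl pushed more than 30 mm from its place (distance of bowl from where it was at the start of the episode above 0.03 m).
It fails at once if tweezers pushed more than 30 mm from its place (distance of tweezers from where it was at the start of the episode above 0.03 m).
Of chip1, chip2, chip3, chip4 only 2 to 4 are there at a start; the rules pass over those that are not, and their reading is None.
Of stray1, stray2 only 1 to 2 are there at a start; the rules pass over those that are not, and their reading is None.
At some moment in a run one of block, scraper, stray1, stray2 may be knocked a few centimetres aside while the robot is not near it.
Once in a run the grip may slacken for a moment while it holds something.
It also fails if it takes over 208 s, if anything falls off the work surface, if the arm or the gripper's body presses on something with over 40 N, if the wrist force passes 120 N, or if a joint passes its speed limit or range.

### The arm

A 7-joint arm with a two-finger parallel gripper is mounted at the origin on the work surface. World frame = base frame: x ahead of the robot, y to its left, z up, the work surface at z = 0. Lengths are in m, angles in rad, forces in N, time in s.
With the tool pointing down it reaches from about 0.35 to 0.9 m from the base axis. Payload 19.9 kg.
Tool frame: the origin (TCP) lies at the very end of the fingers, on their centre line; the grasp point (between the pads) lies 19 mm behind it (r.hold_point_z is the z of the grasp point in the tool frame, in m); z points along the fingers, y is the line along which they close (so a half turn about z gives the same grasp; the last joint's range is limited). The gripper opens to 85 mm and grips with 20 to 120 N. Pads are 22 mm wide; open, the fingers measure 114 mm over their backs; the gripper's body (76 mm by 85 mm) begins 54 mm behind the grasp point. The pads swing forward as they close: fully open they stand 13 mm farther back than shut.
Start: joints at [1.062, 0.417, -0.01, 1.614, 0.005, 1.111, -0.053], TCP at [0.282, -0.558, 0.231] pointing down, gripper open.
Joint ranges: [-2.81, 2.81], [-0.39, 2.02], [-1.27, 1.25], [0.06, 2.57], [-1.19, 4.33], [0.19, 2], [-2.82, 2.82]. Speed limits (rad/s): [1.89, 1.89, 2.39, 2.39, 3.01, 3.01, 3.01].

### API

Orientations are given as a unit quaternion [w, x, y, z].
In Python, from bench import telemetry, viewer, workorder, r gives the robot as it stands.
- The arm moves only by the tool jog_arm, never from a script. Its arguments are lists of equal length, an entry for each row: "xyz": the shift along the tool's x, y, z each as a share of 0.5 m, from -1 to 1, a list of three; "rotation": the turn, a rotation vector about the tool's x, y, z each as a share of 0.5 rad, from -1 to 1, a list of three; "grip": the opening, from -1 (shut) to 1 (fully open). In form: {"xyz": [[tx, ty, tz], ...], "rotation": [[ax, ay, az], ...], "grip": [grip, ...]}. A call has 1 to 8 rows; each row is the pose to reach, as a shift and turn from the pose commanded when the call began, along the tool's axes at that moment; what a row does not reach only later rows make up. A row lasts 1/10 s, in which the tool goes at most 50 mm and 8.59 degrees, less where a joint would pass 70% of its speed; a pose out of reach is approached as far as the arm can. A call with a number of a shift or a turn outside -1 to 1 is refused whole. A call with a gripper value outside its range is refused whole. The fingers move at their own pace and stop on an object; the grip force is fixed at half the most. Time passes only in rows, so rows that repeat a pose let the fingers close. It gives the time, the measured TCP pose, the force, the opening and the grip force at its end, in the units of the state.
- telemetry.observe(): the state, without advancing time (a new reading comes with each control period).
- viewer.get_image(name): name is "scene" or "top"; returns a dict with "color" (384x512x3 uint8, red, green, blue), "mtx" (3x3 intrinsics, pixels), "dist_coeffs" ([k1, k2, p1, p2, k3] as OpenCV has them; the pictures are not rectified), "R" (3x3) and "t" (3): a world point X has camera coordinates R X + t. Camera axes: x right, y down, z forward; pixel columns grow to the right and rows downward; lengths in m; the calibration is good to about 2 mm. A picture is of the moment at which its call begins. There is no depth.
- workorder.hand_in(): hands the job in; it is judged then, once.
The state is a dict: "time": time; "joints": joint angles; "qvel": joint speeds; "joint_efforts": joint torques, N m; "position": TCP position; "ee_rot": TCP orientation; "wrist_force": force on the tool from outside, world axes, zero at the start; "wrist_torque": the same for the moment, N m; "width": opening from 0.0 (shut) to 1.0 (fully open); "gripper_force": force on a finger pad.
Only numpy, scipy, OpenCV 4.12 (cv2) and the standard library are available. Lean on these libraries where they do the work, as an engineer would, in place of code of your own. Each camera call takes 0.05 s, during which the arm holds its last target. There are 200 camera calls.

## Working session

There is one attempt and no reset: what is moved stays moved. The work goes in short steps, Python scripts to look and compute and a tool call to move; the robot and the scene stay as the last step left them, time stands still between calls to the robot, and variables do not carry over. Pictures are saved under pics/ and viewed, at most 14 in all, crops included, and the job is handed in when it is done.

Besides the shell and the picture viewer there is one more tool, called after "Request:" as name(argument=value, ...) on one line, values as JSON. jog_arm: Moves the arm, as the interface text tells. Its arguments: {"type":"object","properties":{"xyz":{"type":"array"},"rotation":{"type":"array"},"grip":{"type":"array"}},"required":["xyz","rotation","grip"]}

```bash
ls; mkdir -p pics; cat > h.py <<'E'
import numpy as np, cv2
from bench import telemetry, viewer, workorder, r
def snap(cam,fn):
    im=viewer.get_image(cam); cv2.imwrite('pics/'+fn,cv2.cvtColor(im['color'],cv2.COLOR_RGB2BGR))
    np.savez('pics/'+fn+'.npz',**{k:np.array(v) for k,v in im.items()}); return im
def load(fn): return np.load('pics/'+fn+'.npz')
def w(im,u,v,z):
    p=cv2.undistortPoints(np.array([[[u,v]]],float),im['mtx'],np.array(im['dist_coeffs'],float))[0,0]
    R=np.array(im['R']);t=np.array(im['t']); d=R.T@np.array([p[0],p[1],1]); c=-R.T@t
    return c+d*(z-c[2])/d[2]
def px(im,X):
    R=np.array(im['R']); return cv2.projectPoints(np.array([X],float),cv2.Rodrigues(R)[0],np.array(im['t']),im['mtx'],np.array(im['dist_coeffs'],float))[0][0,0]
def big(fn,out,x0=0,x1=512,y0=0,y1=384,s=1.5):
    a=cv2.imread('pics/'+fn)[y0:y1,x0:x1]; cv2.imwrite('pics/'+out,cv2.resize(a,None,fx=s,fy=s,interpolation=cv2.INTER_CUBIC))
E
python3 - <<'E'
from h import *
for c in('top','scene'): snap(c,c+'0.png'); big(c+'0.png',c+'0b.png')
s=telemetry.observe()
for k in('time','position','ee_rot','wrist_force','width'): print(k,s[k])
print(r.hold_point_z)
E
```

```text
pics
time 0.1
position [ 0.28168896 -0.55758684  0.23072716]
ee_rot [-5.13238221e-04  9.72770745e-01  2.31768827e-01 -1.61727986e-04]
wrist_force [-0.10757028 -0.39457803 -0.35048527]
width 0.9973415592086012
-0.0187
```

View pics/top0b.png

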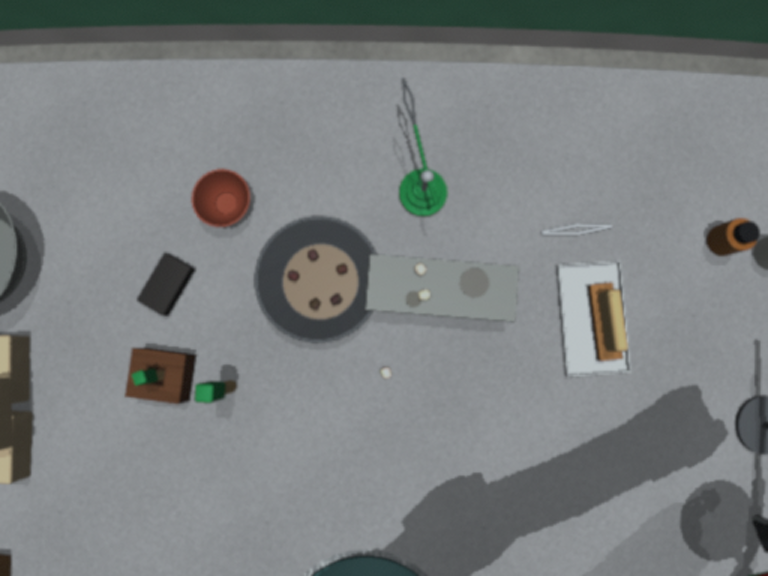

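View pics/scene0b.png

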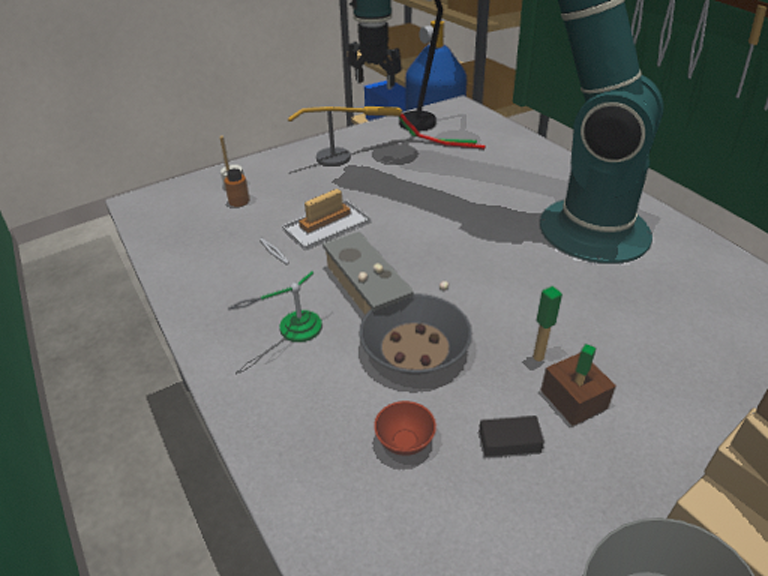

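Top view (1.5x px): the pan is at (318,279), and the board spans (368,255)–(519,321) with chips at (420,269) and (424,295). There is one stray at (386,373). The tray is at (594,319) with the scraper in it, the holder is at (160,375) with its rod, a decoy rod stands at (210,390), and the black block is at (166,284).

```bash
python3 - <<'E'
from h import *
for c in('top','scene'):
    im=load(c+'0.png'); print(c,'cam',-im['R'].T@im['t'])
im=load('top0.png')
def P(n,z,*uv):
    q=np.array([w(im,u/1.5,v/1.5,z)[:2] for u,v in uv]); print(n,q.round(3).tolist(),'mean',q.mean(0).round(3)); return q
P('board',.064,(370,255),(519,265),(515,321),(367,310))
P('panrim',.05,(255,279),(381,279),(318,216),(318,341))
P('panfloor',.006,(283,281),(358,281),(320,244),(320,320))
P('chips',.072,(420,269),(424,295))
P('stray',.008,(386,373))
P('tray',.014,(557,264),(619,262),(629,371),(568,376))
P('ridge',.072,(607,291),(620,291),(628,348),(615,351))
P('sole',.023,(590,285),(598,361))
P('holder top',.06,(135,348),(195,351),(188,403),(126,398))
P('hole',.06,(150,366),(173,366),(170,386))
P('rodtop',.128,(145,377))
P('decoytop',.15,(207,393))
P('block',.03,(171,253),(195,267),(166,315),(137,298))
P('olds',.018,(313,255),(342,269),(293,276),(315,304),(336,299))
P('bowl',.045,(221,197)); P('third',.02,(423,193)); P('tweez',.004,(543,234),(611,227))
im=load('scene0.png')
P('Sboard',.064,(325,244),(366,234),(413,291),(377,310))
P('Sridge',.072,(305,202),(341,190),(345,194),(310,207))
P('Sblock',.03,(481,423),(536,418),(543,437),(484,442))
P('Srodtop',.128,(588,349)); P('Sstray',.008,(444,286)); P('Schips',.072,(363,276),(379,268))
P('Sholdertop',.06,(543,379),(576,360),(613,383),(582,405))
big('scene0.png','s1.png',330,430,170,290,5)
big('top0.png','t1.png',70,180,160,280,5)
E
```

```text
top cam [ 0.4843231  -0.01770239  1.0314869 ]
scene cam [1.04463065 0.74181923 0.81803742]
board [[0.63, 0.002], [0.619, -0.238], [0.529, -0.231], [0.542, 0.005]] mean [ 0.58  -0.115]
panrim [[0.589, 0.189], [0.593, -0.016], [0.696, 0.09], [0.491, 0.083]] mean [0.592 0.087]
panfloor [[0.592, 0.151], [0.594, 0.023], [0.656, 0.089], [0.527, 0.086]] mean [0.592 0.087]
chips [[0.608, -0.078], [0.567, -0.085]] mean [ 0.588 -0.081]
stray [[0.44, -0.028]] mean [ 0.44  -0.028]
tray [[0.629, -0.314], [0.635, -0.422], [0.45, -0.438], [0.441, -0.333]] mean [ 0.539 -0.377]
ridge [[0.579, -0.379], [0.58, -0.4], [0.489, -0.412], [0.484, -0.391]] mean [ 0.533 -0.395]
sole [[0.594, -0.368], [0.467, -0.381]] mean [ 0.53  -0.374]
holder top [[0.472, 0.38], [0.47, 0.281], [0.387, 0.289], [0.391, 0.392]] mean [0.43  0.335]
hole [[0.444, 0.354], [0.445, 0.316], [0.413, 0.319]] mean [0.434 0.33 ]
rodtop [[0.43, 0.335]] mean [0.43  0.335]
decoytop [[0.411, 0.233]] mean [0.411 0.233]
block [[0.633, 0.339], [0.61, 0.296], [0.528, 0.342], [0.556, 0.393]] mean [0.582 0.343]
olds [[0.635, 0.099], [0.613, 0.05], [0.599, 0.132], [0.553, 0.094], [0.562, 0.059]] mean [0.592 0.087]
bowl [[0.726, 0.254]] mean [0.726 0.254]
third [[0.745, -0.084]] mean [ 0.745 -0.084]
tweez [[0.682, -0.293], [0.698, -0.413]] mean [ 0.69  -0.353]
Sboard [[0.616, -0.223], [0.523, -0.207], [0.545, 0.012], [0.632, 0.02]] mean [ 0.579 -0.1  ]
Sridge [[0.582, -0.392], [0.484, -0.392], [0.485, -0.37], [0.582, -0.365]] mean [ 0.534 -0.38 ]
Sblock [[0.615, 0.314], [0.533, 0.356], [0.549, 0.391], [0.634, 0.346]] mean [0.583 0.352]
Srodtop [[0.432, 0.349]] mean [0.432 0.349]
Sstray [[0.444, -0.02]] mean [ 0.444 -0.02 ]
Schips [[0.608, -0.074], [0.568, -0.078]] mean [ 0.588 -0.076]
Sholdertop [[0.487, 0.317], [0.409, 0.317], [0.394, 0.39], [0.472, 0.394]] mean [0.441 0.355]
```

View pics/s1.png

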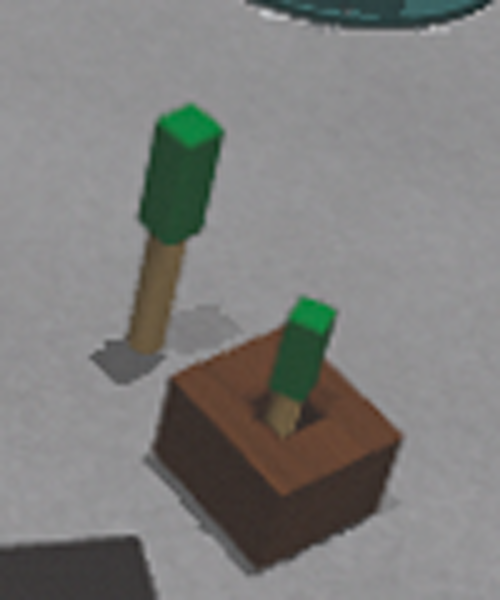

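View pics/t1.png

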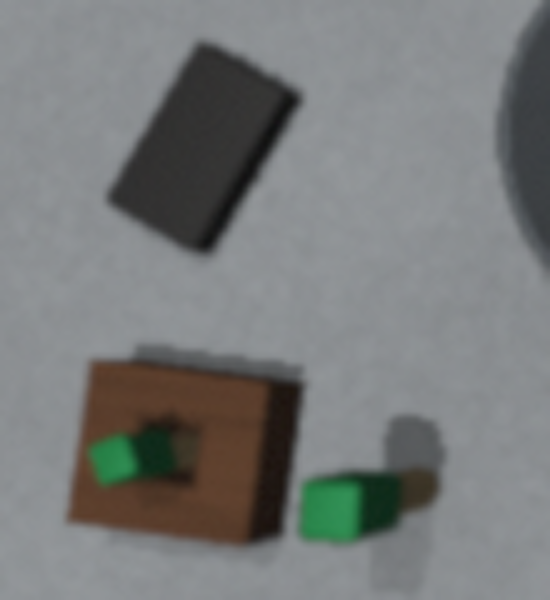

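The crops show that the holder's rod is the thin one and the decoy's handle is about 1.4x wider. In t1 px, the holder's top centre is at (168,451) and the rod's top is at (116,460).

```bash
cat >> h.py <<'E'
def yaw_of(q): return np.arctan2(2*(q[1]*q[2]+q[0]*q[3]),1-2*(q[2]**2+q[3]**2))
def cur():
    s=telemetry.observe(); return (*s['position'],yaw_of(s['ee_rot']))
def plan(wps,start=None):
    c=np.array(start if start is not None else cur(),float); print('from',c.round(4))
    for p in wps:
        p=np.array(p,float); d=p-c; cy,sy=np.cos(c[3]),np.sin(c[3])
        print(p.round(3).tolist(),'xyz',(np.array([d[0]*cy+d[1]*sy,d[0]*sy-d[1]*cy,-d[2]])/.5).round(3).tolist(),'rz',round(-d[3]/.5,3)); c=p
def tri(a,b,ua,ub):
    A=[];B=[]
    for im,u in((a,ua),(b,ub)):
        p0=w(im,*u,0);p1=w(im,*u,.2);d=(p1-p0)/np.linalg.norm(p1-p0);M=np.eye(3)-np.outer(d,d);A.append(M);B.append(M@p0)
    return np.linalg.solve(A[0]+A[1],B[0]+B[1])
E
python3 - <<'E'
from h import *
a=load('top0.png');b=load('scene0.png')
print('rodtop',tri(a,b,(70+116/5,160+92),(330+313/5,170+63)))
print('holder', [w(a,70+u/5,160+v/5,.06)[:2].round(3).tolist() for u,v in((92,360),(268,380),(245,543),(68,520),(168,451))])
print('holderS', [w(b,330+u/5,170+v/5,.06)[:2].round(3).tolist() for u,v in((170,380),(285,325),(402,436),(285,494))])
print('decoy',tri(a,b,(70+332/5,160+510/5),(330+190/5,170+127/5)))
print('hole vertical top/bottom px', px(a,(.43,.335,.128)),px(a,(.43,.335,.06)))
plan([(.529,-.394,.15,.12),(.529,-.394,.042,.12),(.529,-.394,.19,.12),(.578,-.156,.19,-.05)])
E
```

```text
rodtop [0.42698713 0.34630824 0.12159322]
holder [[0.472, 0.384], [0.465, 0.296], [0.386, 0.304], [0.394, 0.393], [0.429, 0.344]]
holderS [[0.467, 0.303], [0.389, 0.309], [0.395, 0.397], [0.472, 0.39]]
decoy [0.41060373 0.23553206 0.15547008]
hole vertical top/bottom px [ 96.58833871 251.36690722] [107.31338187 250.01046896]
from [ 0.2817 -0.5576  0.2307  0.4678]
[0.529, -0.394, 0.15, 0.12] xyz [0.589, -0.069, 0.161] rz 0.696
[0.529, -0.394, 0.042, 0.12] xyz [0.0, 0.0, 0.216] rz -0.0
[0.529, -0.394, 0.19, 0.12] xyz [0.0, 0.0, -0.296] rz -0.0
[0.578, -0.156, 0.19, -0.05] xyz [0.154, -0.461, -0.0] rz 0.34
```

Request:
jog_arm(xyz=[[0.589, -0.069, 0.161], [0.589, -0.069, 0.161], [0.589, -0.069, 0.161], [0.589, -0.069, 0.161], [0.589, -0.069, 0.161], [0.589, -0.069, 0.161], [0.589, -0.069, 0.161], [0.589, -0.069, 0.161]], rotation=[[0, 0, 0.696], [0, 0, 0.696], [0, 0, 0.696], [0, 0, 0.696], [0, 0, 0.696], [0, 0, 0.696], [0, 0, 0.696], [0, 0, 0.696]], grip=[1, 1, 1, 1, 1, 1, 1, 1])

```text
time: 0.9
position: [0.5307, -0.3917, 0.1495]
ee_rot: [-0.001, 0.998, 0.062, -0.0]
wrist_force: [0.0, -0.2, -0.6]
width: 0.999
gripper_force: 0.0
```

```bash
python3 - <<'E'
from h import *
print(cur(),telemetry.observe()['joints']); snap('top','top1.png'); big('top1.png','top1b.png',300,460,140,280,5)
E
```

```text
(np.float64(0.5307300941385905), np.float64(-0.39173990837768063), np.float64(0.14946216597109419), np.float64(0.12373272407217115)) [ 0.60707049  0.55966382 -0.0244181   1.58970207  0.01427276  0.99429873
 -0.86849167]
```

View pics/top1b.png

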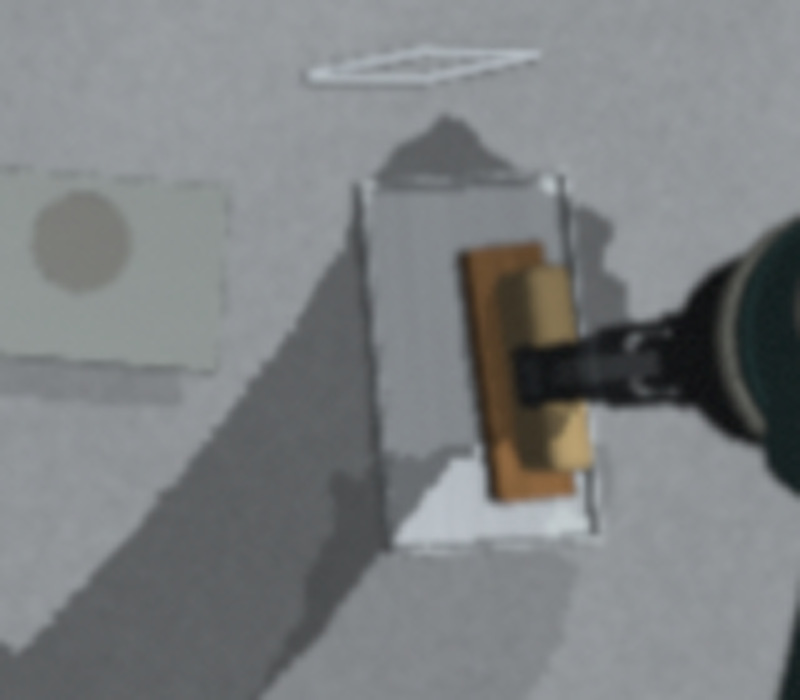

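The fingers straddle the ridge: the scraper is centred at crop (530,370) and the finger is at (535,375). I'll descend, grip and lift.

Request:
jog_arm(xyz=[[0, 0, 0.08], [0, 0, 0.15], [0, 0, 0.2], [0, 0, 0.215], [0, 0, 0.215], [0, 0, 0.215], [0, 0, 0.215], [0, 0, 0.215]], rotation=[[0, 0, 0], [0, 0, 0], [0, 0, 0], [0, 0, 0], [0, 0, 0], [0, 0, 0], [0, 0, 0], [0, 0, 0]], grip=[1, 1, 1, 1, 1, -1, -1, -1])

```text
time: 1.75
position: [0.5296, -0.3947, 0.0445]
ee_rot: [0.001, 0.998, 0.06, 0.001]
wrist_force: [0.4, -0.5, 0.4]
width: 0.515
gripper_force: 0.0
```

Request:
jog_arm(xyz=[[0, 0, 0], [0, 0, 0], [0, 0, 0], [0, 0, 0], [0, 0, 0], [0, 0, 0], [0, 0, -0.02], [0, 0, -0.02]], rotation=[[0, 0, 0], [0, 0, 0], [0, 0, 0], [0, 0, 0], [0, 0, 0], [0, 0, 0], [0, 0, 0], [0, 0, 0]], grip=[-1, -1, -1, -1, -1, -1, -1, -1])

```text
time: 2.55
position: [0.5297, -0.3946, 0.0547]
ee_rot: [0.0, 0.998, 0.06, 0.001]
wrist_force: [0.0, -0.4, -1.9]
width: 0.251
gripper_force: 58.8
```

```bash
python3 - <<'E'
from h import *
x,y,z,a=cur(); plan([(x,y,.21,a),(.578,-.156,.21,-.05)])
E
```

```text
from [ 0.5297 -0.3946  0.0547  0.1199]
[0.53, -0.395, 0.21, 0.12] xyz [0.0, 0.0, -0.311] rz -0.0
[0.578, -0.156, 0.21, -0.05] xyz [0.153, -0.462, -0.0] rz 0.34
```

Request:
jog_arm(xyz=[[0, 0, -0.1], [0, 0, -0.2], [0, 0, -0.29], [0, 0, -0.311], [0, 0, -0.311], [0, 0, -0.311]], rotation=[[0, 0, 0], [0, 0, 0], [0, 0, 0], [0, 0, 0], [0, 0, 0], [0, 0, 0]], grip=[-1, -1, -1, -1, -1, -1])

```text
time: 3.15
position: [0.5286, -0.3938, 0.2073]
ee_rot: [-0.001, 0.998, 0.06, -0.001]
wrist_force: [-0.3, 0.6, -1.5]
width: 0.247
gripper_force: 59.4
```

Request:
jog_arm(xyz=[[0.03, -0.09, 0], [0.05, -0.18, 0], [0.09, -0.27, 0], [0.12, -0.36, 0], [0.14, -0.43, 0], [0.153, -0.462, 0], [0.153, -0.462, 0], [0.153, -0.462, 0]], rotation=[[0, 0, 0.1], [0, 0, 0.2], [0, 0, 0.3], [0, 0, 0.34], [0, 0, 0.34], [0, 0, 0.34], [0, 0, 0.34], [0, 0, 0.34]], grip=[-1, -1, -1, -1, -1, -1, -1, -1])

```text
time: 3.95
position: [0.5768, -0.1559, 0.2072]
ee_rot: [-0.0, 1.0, -0.025, -0.001]
wrist_force: [0.1, -0.7, -1.2]
width: 0.249
gripper_force: 59.3
```

```bash
python3 - <<'E'
from h import *
snap('scene','s2.png'); big('s2.png','s2b.png',180,330,80,240,4)
plan([(.578,-.156,.109,-.05),(.5865,.009,.109,-.05)])
E
```

```text
from [ 0.5767 -0.1566  0.2074 -0.0511]
[0.578, -0.156, 0.109, -0.05] xyz [0.002, -0.001, 0.197] rz -0.002
[0.586, 0.009, 0.109, -0.05] xyz [0.0, -0.33, -0.0] rz -0.0
```

View pics/s2b.png

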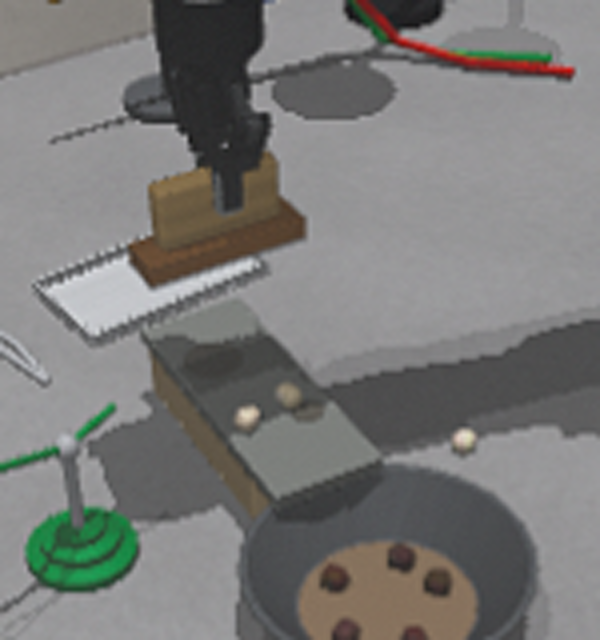

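The scraper hangs level over the board, in front of the two chips. I'll lower it and push.

Request:
jog_arm(xyz=[[0.002, 0, 0.08], [0.002, 0, 0.15], [0.002, 0, 0.19], [0.002, 0, 0.198], [0.002, 0, 0.198], [0.002, 0, 0.198]], rotation=[[0, 0, 0], [0, 0, 0], [0, 0, 0], [0, 0, 0], [0, 0, 0], [0, 0, 0]], grip=[-1, -1, -1, -1, -1, -1])

```text
time: 4.6
position: [0.579, -0.1565, 0.1109]
ee_rot: [0.0, 1.0, -0.025, 0.001]
wrist_force: [0.7, -0.1, -0.0]
width: 0.245
gripper_force: 59.4
```

Request:
jog_arm(xyz=[[0, -0.02, 0], [0, -0.04, 0], [0, -0.06, 0], [0, -0.08, 0], [0, -0.1, 0], [0, -0.12, 0], [0, -0.14, 0], [0, -0.16, 0]], rotation=[[0, 0, 0], [0, 0, 0], [0, 0, 0], [0, 0, 0], [0, 0, 0], [0, 0, 0], [0, 0, 0], [0, 0, 0]], grip=[-1, -1, -1, -1, -1, -1, -1, -1])

```text
time: 5.4
position: [0.5825, -0.075, 0.1098]
ee_rot: [-0.0, 1.0, -0.025, -0.0]
wrist_force: [0.7, -0.3, -1.8]
width: 0.249
gripper_force: 59.4
```

Request:
jog_arm(xyz=[[0, -0.02, 0], [0, -0.04, 0], [0, -0.06, 0], [0, -0.08, 0], [0, -0.1, 0], [0, -0.12, 0], [0, -0.14, 0], [0, -0.16, 0]], rotation=[[0, 0, 0], [0, 0, 0], [0, 0, 0], [0, 0, 0], [0, 0, 0], [0, 0, 0], [0, 0, 0], [0, 0, 0]], grip=[-1, -1, -1, -1, -1, -1, -1, -1])

```text
time: 6.2
position: [0.5865, 0.0049, 0.1098]
ee_rot: [-0.0, 1.0, -0.025, -0.0]
wrist_force: [0.2, -0.2, -1.2]
width: 0.246
gripper_force: 59.4
```

Request:
jog_arm(xyz=[[0, -0.012, 0], [0, -0.012, 0], [0, -0.012, 0], [0, -0.012, 0]], rotation=[[0, 0, 0], [0, 0, 0], [0, 0, 0], [0, 0, 0]], grip=[-1, -1, -1, -1])

```text
time: 6.6
position: [0.5868, 0.0094, 0.1098]
ee_rot: [0.0, 1.0, -0.025, -0.0]
wrist_force: [-0.2, 0.5, -1.6]
width: 0.248
gripper_force: 59.4
```

```bash
python3 - <<'E'
from h import *
snap('scene','s3.png'); big('s3.png','s3b.png',180,330,80,270,3)
x,y,z,a=cur(); print(x,y,z,a)
# tray centre, slightly +y: scraper target
plan([(x,y,.19,a),(.537,-.378,.19,.09),(.537,-.378,.048,.09)])
E
```

```text
0.5868111131989251 0.009416847503823902 0.10978475882513318 -0.05092074996627326
from [ 0.5868  0.0094  0.1098 -0.0509]
[0.587, 0.009, 0.19, -0.051] xyz [0.0, -0.0, -0.16] rz -0.0
[0.537, -0.378, 0.19, 0.09] xyz [-0.06, 0.779, -0.0] rz -0.282
[0.537, -0.378, 0.048, 0.09] xyz [0.0, 0.0, 0.284] rz -0.0
```

View pics/s3b.png

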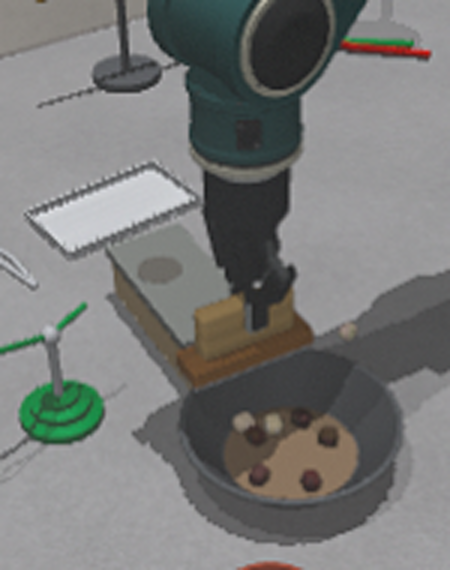

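Both chips lie in the pan, at crop (243,422) and (273,424), and the board is clear. I'll return the scraper to its tray.

Request:
jog_arm(xyz=[[0, 0, -0.08], [0, 0, -0.16], [0, 0, -0.16]], rotation=[[0, 0, 0], [0, 0, 0], [0, 0, 0]], grip=[-1, -1, -1])

```text
time: 6.95
position: [0.5892, 0.0097, 0.1949]
ee_rot: [-0.0, 1.0, -0.025, 0.004]
wrist_force: [0.8, -0.3, -0.9]
width: 0.247
gripper_force: 59.5
```

Request:
jog_arm(xyz=[[-0.006, 0.08, 0], [-0.012, 0.17, 0], [-0.02, 0.26, 0], [-0.03, 0.35, 0], [-0.035, 0.44, 0], [-0.04, 0.53, 0], [-0.047, 0.62, 0], [-0.055, 0.7, 0]], rotation=[[0, 0, -0.05], [0, 0, -0.1], [0, 0, -0.15], [0, 0, -0.2], [0, 0, -0.25], [0, 0, -0.282], [0, 0, -0.282], [0, 0, -0.282]], grip=[-1, -1, -1, -1, -1, -1, -1, -1])

```text
time: 7.75
position: [0.5407, -0.3408, 0.1893]
ee_rot: [0.0, 0.999, 0.045, -0.0]
wrist_force: [1.0, -0.0, -1.3]
width: 0.248
gripper_force: 59.4
```

```bash
python3 - <<'E'
from h import *
plan([(.537,-.378,.19,.09),(.537,-.378,.046,.09)])
E
```

```text
from [ 0.5407 -0.3408  0.1893  0.0896]
[0.537, -0.378, 0.19, 0.09] xyz [-0.014, 0.073, -0.001] rz -0.001
[0.537, -0.378, 0.046, 0.09] xyz [0.0, 0.0, 0.288] rz -0.0
```

Request:
jog_arm(xyz=[[-0.014, 0.073, 0], [-0.014, 0.073, 0.08], [-0.014, 0.073, 0.16], [-0.014, 0.073, 0.23], [-0.014, 0.073, 0.27], [-0.014, 0.073, 0.285], [-0.014, 0.073, 0.285], [-0.014, 0.073, 0.285]], rotation=[[0, 0, 0], [0, 0, 0], [0, 0, 0], [0, 0, 0], [0, 0, 0], [0, 0, 0], [0, 0, 0], [0, 0, 0]], grip=[-1, -1, -1, -1, -1, -1, -1, -1])

```text
time: 8.55
position: [0.5386, -0.3756, 0.0483]
ee_rot: [0.0, 0.999, 0.045, 0.001]
wrist_force: [-0.6, -0.0, -0.7]
width: 0.248
gripper_force: 59.4
```

```bash
python3 - <<'E'
from h import *
print(cur(),telemetry.observe()['wrist_force'])
E
```

```text
(np.float64(0.5385652547182497), np.float64(-0.37562398595061525), np.float64(0.04833446128370268), np.float64(0.09061297553695723)) [-0.55935839 -0.03455291 -0.65250701]
```

Request:
jog_arm(xyz=[[0, 0, 0.006], [0, 0, 0.006], [0, 0, 0.006], [0, 0, 0.006], [0, 0, 0.006], [0, 0, 0.006], [0, 0, 0.006], [0, 0, 0.006]], rotation=[[0, 0, 0], [0, 0, 0], [0, 0, 0], [0, 0, 0], [0, 0, 0], [0, 0, 0], [0, 0, 0], [0, 0, 0]], grip=[-1, -1, 1, 1, 1, 1, 1, 1])

```text
time: 9.35
position: [0.5381, -0.3752, 0.0443]
ee_rot: [-0.0, 0.999, 0.045, -0.0]
wrist_force: [-0.0, 0.2, -0.2]
width: 1.002
gripper_force: 0.0
```

Request:
jog_arm(xyz=[[0, 0, -0.05], [0, 0, -0.15], [0, 0, -0.25], [0, 0, -0.33], [0, 0, -0.33], [0, 0, -0.33]], rotation=[[0, 0, 0], [0, 0, 0], [0, 0, 0], [0, 0, 0], [0, 0, 0], [0, 0, 0]], grip=[1, 1, 1, 1, 1, 1])

```text
time: 9.95
position: [0.5383, -0.3753, 0.2101]
ee_rot: [0.0, 0.999, 0.045, 0.001]
wrist_force: [-1.3, -0.1, -0.4]
width: 1.0
gripper_force: 0.0
```

```bash
cat >> h.py <<'E'
def pale(im,box,z=.008):
    u0,u1,v0,v1=box; c=np.array(im['color'])[v0:v1,u0:u1].astype(int)
    m=((c[...,0]-c[...,2]>18)&(c.min(2)>130)).astype(np.uint8)
    n,l,st,ce=cv2.connectedComponentsWithStats(m)
    for i in range(1,n):
        if st[i,4]>8:
            pts=np.argwhere(l==i)[:,::-1].astype(np.float32); rect=cv2.minAreaRect(pts)
            print('area',st[i,4],'px',(ce[i]+[u0,v0]).round(1),'world',w(im,*(ce[i]+[u0,v0]),z).round(4),'rect',np.round(rect[1],1),round(rect[2],1))
E
python3 - <<'E'
from h import *
im=snap('top','t2.png'); print(cur())
pale(im,(200,330,150,320))
i0=load('top0.png'); print('orig'); pale(i0,(200,330,150,320))
snap('scene','s4.png'); big('s4.png','s4b.png',150,430,80,300,2.5)
E
```

```text
(np.float64(0.5378751111581419), np.float64(-0.37496869675203975), np.float64(0.2088062623881082), np.float64(0.09088266370337958))
area 9 px [223.9 188.2] world [0.5909 0.0604 0.008 ] rect [1.6 5.1] 11.3
orig
```

View pics/s4b.png

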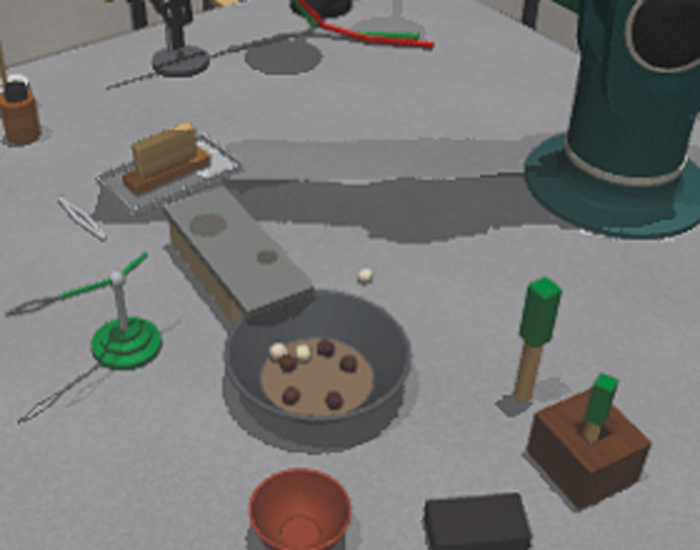

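The scraper is flat in its tray, both chips are in the pan and the stray is at crop (365,275), unmoved. Next I'll measure the stray's position and orientation.

```bash
python3 - <<'E'
from h import *
for f,(u,v) in(('t2.png',(257,248)),('s4.png',(296,190))):
    im=load(f); g=im['color'][v-14:v+15,u-14:u+15].astype(np.uint8); r_=cv2.resize(g,None,fx=4,fy=4,interpolation=cv2.INTER_CUBIC).astype(int)
    m=((r_.min(2)>np.median(r_.min(2))+25)).astype(np.uint8); n,l,st,ce=cv2.connectedComponentsWithStats(m); i=1+st[1:,4].argmax()
    rc=cv2.minAreaRect(np.argwhere(l==i)[:,::-1].astype(np.float32)); c=ce[i]/4+[u-14,v-14]-.4
    print(f,st[i,4],c,w(im,*c,.01),rc)
plan([(.441,-.026,.21,0),(.441,-.026,.03,0),(.441,-.026,.005,0)])
E
```

```text
t2.png 325 [257.12538462 248.19692308] [ 0.44144649 -0.0269607   0.01      ] ((58.0, 58.49999237060547), (21.819713592529297, 16.76007080078125), 71.56504821777344)
s4.png 114 [295.38508772 188.64166667] [ 0.44106041 -0.02736965  0.01      ] ((55.0, 52.0), (10.0, 12.0), 90.0)
from [ 0.5377 -0.3748  0.2082  0.0909]
[0.441, -0.026, 0.21, 0.0] xyz [-0.129, -0.712, -0.004] rz 0.182
[0.441, -0.026, 0.03, 0.0] xyz [0.0, 0.0, 0.36] rz -0.0
[0.441, -0.026, 0.005, 0.0] xyz [0.0, 0.0, 0.05] rz -0.0
```

Request:
jog_arm(xyz=[[-0.129, -0.71, 0], [-0.129, -0.71, 0], [-0.129, -0.71, 0], [-0.129, -0.71, 0], [-0.129, -0.71, 0], [-0.129, -0.71, 0], [-0.129, -0.71, 0], [-0.129, -0.71, 0]], rotation=[[0, 0, -0.42], [0, 0, -0.42], [0, 0, -0.42], [0, 0, -0.42], [0, 0, -0.42], [0, 0, -0.42], [0, 0, -0.42], [0, 0, -0.42]], grip=[0.2, 0.2, 0.2, 0.2, 0.2, 0.2, 0.2, 0.2])

```text
time: 10.85
position: [0.4398, -0.023, 0.2085]
ee_rot: [-0.001, 0.988, 0.153, -0.001]
wrist_force: [-0.1, -0.2, -0.2]
width: 0.602
gripper_force: 0.0
```

Request:
jog_arm(xyz=[[0, 0, 0.08], [0, 0, 0.17], [0, 0, 0.25], [0, 0, 0.31], [0, 0, 0.32], [0, 0, 0.32], [0, 0, 0.32]], rotation=[[0, 0, 0], [0, 0, 0], [0, 0, 0], [0, 0, 0], [0, 0, 0], [0, 0, 0], [0, 0, 0]], grip=[0.2, 0.2, 0.2, 0.2, 0.2, 0.2, 0.2])

```text
time: 11.55
position: [0.4423, -0.0276, 0.0503]
ee_rot: [0.0, 0.989, 0.15, 0.0]
wrist_force: [0.6, -0.2, 0.6]
width: 0.6
gripper_force: 0.0
```

```bash
python3 - <<'E'
from h import *
plan([(.441,-.027,.004,.3)])
im=snap('top','t3.png'); snap('scene','s5.png'); big('s5.png','s5b.png',260,340,130,220,6)
E
```

```text
from [ 0.4423 -0.0276  0.0503  0.3007]
[0.441, -0.027, 0.004, 0.3] xyz [-0.002, -0.002, 0.093] rz 0.001
```

View pics/s5b.png

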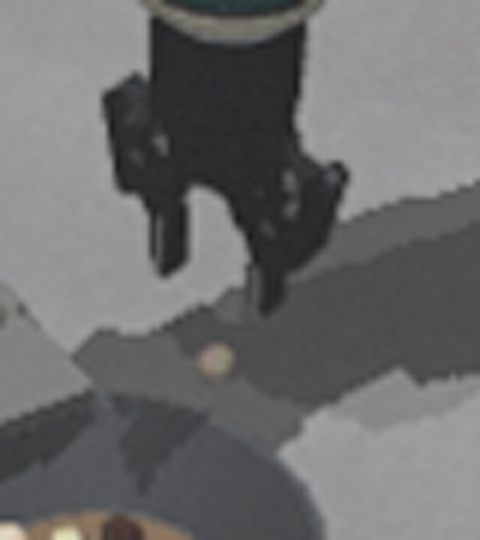

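The lump at crop (215,360) sits below and between the fingers. Descending to grasp it.

Request:
jog_arm(xyz=[[-0.002, 0, 0.05], [-0.002, 0, 0.08], [-0.002, 0, 0.09], [-0.002, 0, 0.092], [-0.002, 0, 0.092], [-0.002, 0, 0.092], [-0.002, 0, 0.092], [-0.002, 0, 0.092]], rotation=[[0, 0, 0], [0, 0, 0], [0, 0, 0], [0, 0, 0], [0, 0, 0], [0, 0, 0], [0, 0, 0], [0, 0, 0]], grip=[0.2, 0.2, 0.2, 0.2, -1, -1, -1, -1])

```text
time: 12.45
position: [0.4413, -0.0278, 0.0042]
ee_rot: [0.0, 0.989, 0.15, 0.001]
wrist_force: [-4.1, 0.6, 14.1]
width: 0.176
gripper_force: 58.5
```

Request:
jog_arm(xyz=[[0, 0, 0], [0, 0, 0], [0, 0, 0], [0, 0, 0], [0, 0, 0], [0, 0, -0.1], [0, 0, -0.2], [0, 0, -0.2]], rotation=[[0, 0, 0], [0, 0, 0], [0, 0, 0], [0, 0, 0], [0, 0, 0], [0, 0, 0], [0, 0, 0], [0, 0, 0]], grip=[-1, -1, -1, -1, -1, -1, -1, -1])

```text
time: 13.25
position: [0.4436, -0.0279, 0.1088]
ee_rot: [0.001, 0.989, 0.15, 0.004]
wrist_force: [-0.7, 0.5, -0.3]
width: 0.169
gripper_force: 59.5
```

```bash
python3 - <<'E'
from h import *
plan([(.592,.100,.13,.3),(.592,.100,.05,.3)])
E
```

```text
from [ 0.4436 -0.0279  0.1088  0.3007]
[0.592, 0.1, 0.13, 0.3] xyz [0.359, -0.156, -0.042] rz 0.001
[0.592, 0.1, 0.05, 0.3] xyz [0.0, 0.0, 0.16] rz -0.0
```

Request:
jog_arm(xyz=[[0.09, -0.04, -0.08], [0.18, -0.08, -0.08], [0.27, -0.12, -0.06], [0.358, -0.148, -0.04], [0.358, -0.148, 0], [0.358, -0.148, 0.08], [0.358, -0.148, 0.15], [0.358, -0.148, 0.155]], rotation=[[0, 0, 0], [0, 0, 0], [0, 0, 0], [0, 0, 0], [0, 0, 0], [0, 0, 0], [0, 0, 0], [0, 0, 0]], grip=[-1, -1, -1, -1, -1, -1, -1, -1])

```text
time: 14.05
position: [0.5872, 0.0955, 0.0222]
ee_rot: [0.0, 0.989, 0.15, -0.003]
wrist_force: [-0.2, 0.2, 0.3]
width: 0.174
gripper_force: 59.5
```

Request:
jog_arm(xyz=[[0, 0, 0], [0, 0, 0], [0, 0, 0], [0, 0, 0], [0, 0, 0], [0, 0, -0.08], [0, 0, -0.2], [0, 0, -0.3]], rotation=[[0, 0, 0], [0, 0, 0], [0, 0, 0], [0, 0, 0], [0, 0, 0], [0, 0, 0], [0, 0, 0], [0, 0, 0]], grip=[-1, -0.3, -0.3, -0.3, -0.3, -0.3, -0.3, -0.3])

```text
time: 14.85
position: [0.5893, 0.0959, 0.1676]
ee_rot: [-0.0, 0.989, 0.15, -0.0]
wrist_force: [0.2, -0.3, 0.2]
width: 0.35
gripper_force: 0.0
```

```bash
python3 - <<'E'
from h import *
plan([(.428,.30,.2,.75),(.428,.346,.2,1.2),(.428,.346,.2,1.49),(.428,.346,.09,1.49)])
E
```

```text
from [0.5893 0.0959 0.1676 0.301 ]
[0.428, 0.3, 0.2, 0.75] xyz [-0.187, -0.485, -0.065] rz -0.898
[0.428, 0.346, 0.2, 1.2] xyz [0.063, -0.067, -0.0] rz -0.9
[0.428, 0.346, 0.2, 1.49] xyz [0.0, 0.0, -0.0] rz -0.58
[0.428, 0.346, 0.09, 1.49] xyz [0.0, 0.0, 0.22] rz -0.0
```

Request:
jog_arm(xyz=[[-0.02, -0.05, -0.09], [-0.06, -0.12, -0.15], [-0.1, -0.22, -0.16], [-0.13, -0.31, -0.16], [-0.16, -0.4, -0.16], [-0.187, -0.485, -0.16], [-0.187, -0.485, -0.16], [-0.187, -0.485, -0.16]], rotation=[[0, 0, -0.2], [0, 0, -0.4], [0, 0, -0.6], [0, 0, -0.8], [0, 0, -0.898], [0, 0, -0.898], [0, 0, -0.898], [0, 0, -0.898]], grip=[0.3, 0.3, 0.3, 0.3, 0.3, 0.3, 0.3, 0.3])

```text
time: 15.65
position: [0.4281, 0.3005, 0.2461]
ee_rot: [0.0, 0.93, 0.367, 0.0]
wrist_force: [0.5, -0.1, -0.6]
width: 0.651
gripper_force: 0.0
```

Request:
jog_arm(xyz=[[0.063, -0.067, 0], [0.063, -0.067, 0], [0.063, -0.067, 0], [0.063, -0.067, 0], [0.063, -0.067, 0]], rotation=[[0, 0, -0.3], [0, 0, -0.6], [0, 0, -0.9], [0, 0, -0.9], [0, 0, -0.9]], grip=[0.3, 0.3, 0.3, 0.3, 0.3])

```text
time: 16.15
position: [0.4295, 0.3449, 0.2458]
ee_rot: [0.0, 0.827, 0.562, -0.0]
wrist_force: [-0.3, 0.4, -0.2]
width: 0.654
gripper_force: 0.0
```

Request:
jog_arm(xyz=[[0, 0, 0], [0, 0, 0], [0, 0, 0.1], [0, 0, 0.15], [0, 0, 0.15], [0, 0, 0.15]], rotation=[[0, 0, -0.3], [0, 0, -0.58], [0, 0, -0.58], [0, 0, -0.58], [0, 0, -0.58], [0, 0, -0.58]], grip=[0.3, 0.3, 0.3, 0.3, 0.3, 0.3])

```text
time: 16.75
position: [0.4292, 0.3459, 0.1717]
ee_rot: [-0.0, 0.736, 0.677, 0.0]
wrist_force: [0.1, -0.2, -0.0]
width: 0.652
gripper_force: 0.0
```

```bash
python3 - <<'E'
from h import *
print(telemetry.observe()['joints'])
plan([(.428,.347,.09,1.49)])
snap('top','t4.png'); snap('scene','s6.png')
big('s6.png','s6b.png',330,430,120,290,3); big('t4.png','t4b.png',70,300,120,290,3)
a=np.zeros((510,1000,3),np.uint8); x=cv2.imread('pics/s6b.png'); y=cv2.imread('pics/t4b.png'); a=np.hstack([x,y])[:, :]; cv2.imwrite('pics/c4.png',cv2.resize(a,None,fx=.8,fy=.8)); print(a.shape)
E
```

```text
[-0.25824703  0.41257619 -0.59222803  1.8415553   0.27483807  0.96943165
 -1.05248071]
from [0.4292 0.3459 0.1717 1.4871]
[0.428, 0.347, 0.09, 1.49] xyz [0.002, -0.003, 0.163] rz -0.006
(510, 990, 3)
```

View pics/c4.png

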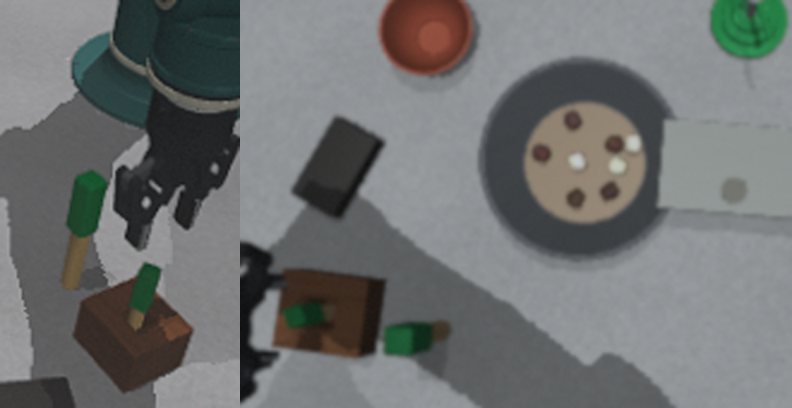

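All three pale lumps are in the pan. The fingers straddle the rod at c4 (145,290) in x, and the decoy is clear. Grasping now.

Request:
jog_arm(xyz=[[0.002, 0, 0.06], [0.002, 0, 0.11], [0.002, 0, 0.15], [0.002, 0, 0.167], [0.002, 0, 0.167], [0.002, 0, 0.167], [0.002, 0, 0.167], [0.002, 0, 0.167]], rotation=[[0, 0, 0], [0, 0, 0], [0, 0, 0], [0, 0, 0], [0, 0, 0], [0, 0, 0], [0, 0, 0], [0, 0, 0]], grip=[0.3, 0.3, 0.3, 0.3, 0.3, -1, -1, -1])

```text
time: 17.65
position: [0.4296, 0.3475, 0.0888]
ee_rot: [0.0, 0.735, 0.678, 0.001]
wrist_force: [-1.1, -0.7, 9.2]
width: 0.284
gripper_force: 58.2
```

Request:
jog_arm(xyz=[[0, 0, 0], [0, 0, 0], [0, 0, 0], [0, 0, -0.06], [0, 0, -0.12], [0, 0, -0.18], [0, 0, -0.2], [0, 0, -0.2]], rotation=[[0, 0, 0], [0, 0, 0], [0, 0, 0], [0, 0, 0], [0, 0, 0], [0, 0, 0], [0, 0, 0], [0, 0, 0]], grip=[-1, -1, -1, -1, -1, -1, -1, -1])

```text
time: 18.45
position: [0.4296, 0.3472, 0.189]
ee_rot: [0.0, 0.735, 0.678, 0.001]
wrist_force: [0.6, -0.3, -0.5]
width: 0.28
gripper_force: 58.8
```

```bash
python3 - <<'E'
from h import *
print(cur())
snap('top','t5.png'); snap('scene','s7.png')
a=[]
for f,(x0,x1,y0,y1) in(('s7.png',(350,420,120,260)),('t5.png',(50,150,180,300))):
    i=cv2.imread('pics/'+f)[y0:y1,x0:x1]; a.append(cv2.resize(i,None,fx=560/i.shape[0],fy=560/i.shape[0],interpolation=cv2.INTER_CUBIC)); print(560/i.shape[0])
cv2.imwrite('pics/c5.png',np.hstack(a))
E
```

```text
(np.float64(0.4295713989306402), np.float64(0.3472168840765269), np.float64(0.1890021295168301), np.float64(1.4894334065323855))
4.0
4.666666666666667
```

View pics/c5.png

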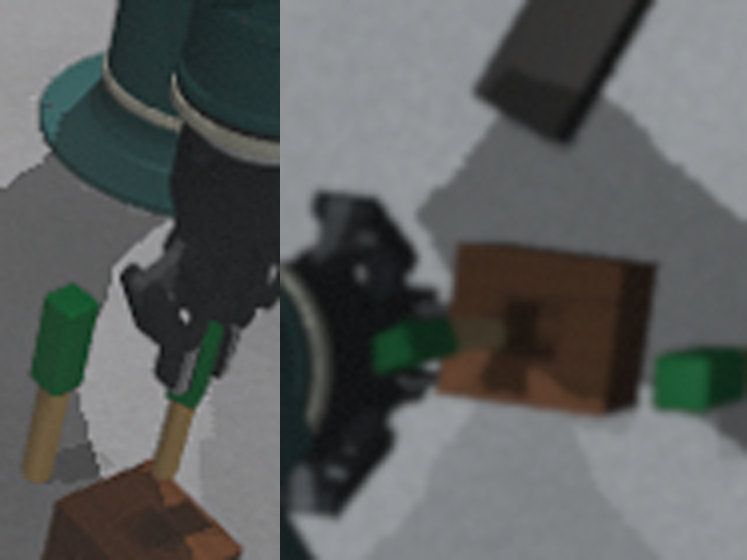

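The rod is held and out of the holder. Its tip is at c5 (165,472) in the scene view and about (503,335) in the top view. Triangulating the tip.

```bash
python3 - <<'E'
from h import *
a=load('t5.png');b=load('s7.png')
print('tip',tri(a,b,(50+223/4.667,180+336/4.667),(350+163/4,120+475/4)))
print('top',tri(a,b,(50+100/4.667,180+352/4.667),(350+214/4,120+323/4)))
# predicted if vertical
for z in (.103+.01,.17): print(px(a,(.4296,.3472,z)),px(b,(.4296,.3472,z)))
plan([(.592,.087,.19,1.5708)])
E
```

```text
tip [0.425687   0.34462437 0.09887859]
top [0.42511264 0.34924647 0.22760196]
[ 93.91520614 251.05916596] [390.88983291 236.15675924]
[ 83.68028518 252.30570427] [395.68969452 219.41467216]
from [0.4288 0.3464 0.1867 1.4896]
[0.592, 0.087, 0.19, 1.571] xyz [-0.491, 0.367, -0.007] rz -0.162
```

Request:
jog_arm(xyz=[[-0.06, 0.05, 0], [-0.13, 0.1, 0], [-0.2, 0.15, 0], [-0.27, 0.2, 0], [-0.33, 0.25, 0], [-0.38, 0.29, 0], [-0.414, 0.312, 0], [-0.414, 0.312, 0]], rotation=[[0, 0, -0.05], [0, 0, -0.1], [0, 0, -0.162], [0, 0, -0.162], [0, 0, -0.162], [0, 0, -0.162], [0, 0, -0.162], [0, 0, -0.162]], grip=[-1, -1, -1, -1, -1, -1, -1, -1])

```text
time: 19.35
position: [0.5683, 0.1245, 0.1854]
ee_rot: [-0.0, 0.709, 0.706, -0.001]
wrist_force: [-0.3, 0.5, -0.7]
width: 0.281
gripper_force: 58.9
```

```bash
python3 - <<'E'
from h import *
plan([(.592-.027,.087+.037,.19,1.5708),(.565,.124,.097,1.5708)])
# circle planning, tool x=+y, tool y=+x ; phi=0 at +y, growing to +x
def circ(r0,phi0,r1,turns,n):
    p=np.array([r0*np.cos(phi0),r0*np.sin(phi0)]); rows=[]
    for i in range(1,n+1):
        f=phi0+turns*2*np.pi*i/n; r=r0+(r1-r0)*min(1,i/4); rows.append([r*np.cos(f),r*np.sin(f)])
    for k in range(0,n,8):
        print([[float(round((q[0]-p[0])/.5,3)),float(round((q[1]-p[1])/.5,3)),0] for q in rows[k:k+8]]); p=np.array(rows[min(k+7,n-1)])
circ(.0458,np.arctan2(-.027,.037),.042,1,24)
E
```

```text
from [0.5683 0.1245 0.1854 1.5665]
[0.565, 0.124, 0.19, 1.571] xyz [-0.001, -0.007, -0.009] rz -0.009
[0.565, 0.124, 0.097, 1.571] xyz [0.0, 0.0, 0.186] rz -0.0
[[0.01, 0.022, 0], [0.013, 0.045, 0], [0.011, 0.067, 0], [0.003, 0.088, 0], [-0.009, 0.107, 0], [-0.024, 0.122, 0], [-0.044, 0.132, 0], [-0.065, 0.138, 0]]
[[-0.022, -0.001, 0], [-0.043, -0.007, 0], [-0.062, -0.018, 0], [-0.077, -0.034, 0], [-0.087, -0.053, 0], [-0.092, -0.075, 0], [-0.092, -0.096, 0], [-0.086, -0.118, 0]]
[[0.011, -0.019, 0], [0.027, -0.034, 0], [0.047, -0.044, 0], [0.068, -0.05, 0], [0.09, -0.049, 0], [0.111, -0.043, 0], [0.13, -0.031, 0], [0.145, -0.016, 0]]
```

Lower the tip, then make the first circle.

Request:
jog_arm(xyz=[[0, -0.007, 0.05], [0, -0.007, 0.1], [0, -0.007, 0.14], [0, -0.007, 0.17], [0, -0.007, 0.177], [0, -0.007, 0.177]], rotation=[[0, 0, 0], [0, 0, 0], [0, 0, 0], [0, 0, 0], [0, 0, 0], [0, 0, 0]], grip=[-1, -1, -1, -1, -1, -1])

```text
time: 19.95
position: [0.5638, 0.1282, 0.0984]
ee_rot: [-0.0, 0.707, 0.707, -0.0]
wrist_force: [-0.0, 0.7, -0.5]
width: 0.283
gripper_force: 58.9
```

Request:
jog_arm(xyz=[[0.01, 0.022, 0], [0.013, 0.045, 0], [0.011, 0.067, 0], [0.003, 0.088, 0], [-0.009, 0.107, 0], [-0.024, 0.122, 0], [-0.044, 0.132, 0], [-0.065, 0.138, 0]], rotation=[[0, 0, 0], [0, 0, 0], [0, 0, 0], [0, 0, 0], [0, 0, 0], [0, 0, 0], [0, 0, 0], [0, 0, 0]], grip=[-1, -1, -1, -1, -1, -1, -1, -1])

```text
time: 20.75
position: [0.6336, 0.0942, 0.0987]
ee_rot: [-0.0, 0.707, 0.707, -0.0]
wrist_force: [0.4, -0.9, -0.6]
width: 0.282
gripper_force: 60.3
```

Request:
jog_arm(xyz=[[-0.022, -0.001, 0], [-0.043, -0.007, 0], [-0.062, -0.018, 0], [-0.077, -0.034, 0], [-0.087, -0.053, 0], [-0.092, -0.075, 0], [-0.092, -0.096, 0], [-0.086, -0.118, 0]], rotation=[[0, 0, 0], [0, 0, 0], [0, 0, 0], [0, 0, 0], [0, 0, 0], [0, 0, 0], [0, 0, 0], [0, 0, 0]], grip=[-1, -1, -1, -1, -1, -1, -1, -1])

```text
time: 21.55
position: [0.5747, 0.0529, 0.0996]
ee_rot: [0.001, 0.707, 0.707, 0.002]
wrist_force: [16.9, 6.7, 5.6]
width: 0.229
gripper_force: 63.6
```

Request:
jog_arm(xyz=[[0.011, -0.019, 0], [0.027, -0.034, 0], [0.047, -0.044, 0], [0.068, -0.05, 0], [0.09, -0.049, 0], [0.111, -0.043, 0], [0.13, -0.031, 0], [0.145, -0.016, 0]], rotation=[[0, 0, 0], [0, 0, 0], [0, 0, 0], [0, 0, 0], [0, 0, 0], [0, 0, 0], [0, 0, 0], [0, 0, 0]], grip=[-1, -1, -1, -1, -1, -1, -1, -1])

```text
time: 22.35
position: [0.5654, 0.1258, 0.0988]
ee_rot: [-0.0, 0.707, 0.707, -0.0]
wrist_force: [0.4, -0.6, -0.8]
width: 0.224
gripper_force: 62.8
```

```bash
python3 - <<'E'
from h import *
print(cur())
snap('top','t6.png'); snap('scene','s8.png')
a=[]
for f,(x0,x1,y0,y1) in(('s8.png',(230,330,150,290)),('t6.png',(160,260,130,240))):
    i=cv2.imread('pics/'+f)[y0:y1,x0:x1]; a.append(cv2.resize(i,None,fx=420/i.shape[0],fy=420/i.shape[0],interpolation=cv2.INTER_CUBIC))
cv2.imwrite('pics/c6.png',np.hstack(a))
E
```

```text
(np.float64(0.5654083664213576), np.float64(0.12583949960519913), np.float64(0.09882510157053437), np.float64(1.5717920643976313))
```

View pics/c6.png

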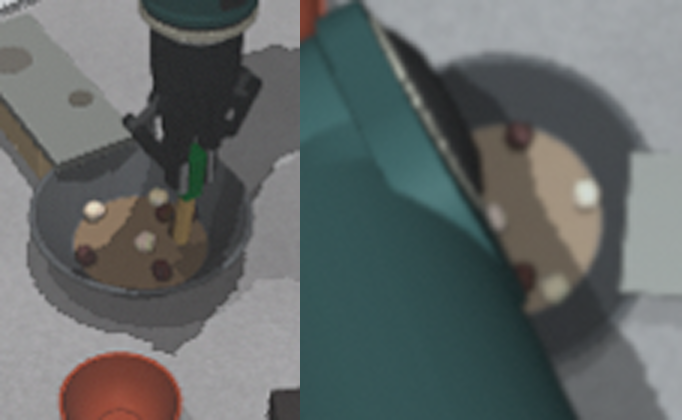

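The stir works: the lumps have shifted, the rod is held and all visible lumps are in the pan. Next come a smaller circle and a wider one.

```bash
cat >> h.py <<'E'
def circ(r0,phi0,r1,turns,n):
    p=np.array([r0*np.cos(phi0),r0*np.sin(phi0)]); rows=[]
    for i in range(1,n+1):
        f=phi0+turns*2*np.pi*i/n; q=r0+(r1-r0)*min(1,i/4); rows.append([q*np.cos(f),q*np.sin(f)])
    for k in range(0,n,8):
        print([[float(round((q[0]-p[0])/.5,3)),float(round((q[1]-p[1])/.5,3)),0] for q in rows[k:k+8]]); p=np.array(rows[min(k+7,n-1)])
E
python3 - <<'E'
from h import *
f=np.arctan2(-.027,.037)
circ(.045,f,.03,1,24); circ(.03,f,.047,-1,32)
E
```

```text
[[0.004, 0.023, 0], [0.002, 0.045, 0], [-0.006, 0.063, 0], [-0.018, 0.077, 0], [-0.026, 0.091, 0], [-0.037, 0.102, 0], [-0.051, 0.109, 0], [-0.066, 0.113, 0]]
[[-0.016, -0.0, 0], [-0.031, -0.005, 0], [-0.044, -0.013, 0], [-0.055, -0.024, 0], [-0.062, -0.038, 0], [-0.066, -0.053, 0], [-0.066, -0.069, 0], [-0.061, -0.084, 0]]
[[0.008, -0.013, 0], [0.019, -0.024, 0], [0.033, -0.032, 0], [0.048, -0.035, 0], [0.064, -0.035, 0], [0.079, -0.031, 0], [0.093, -0.022, 0], [0.103, -0.011, 0]]
[[-0.002, -0.015, 0], [-0.008, -0.03, 0], [-0.019, -0.045, 0], [-0.034, -0.058, 0], [-0.052, -0.059, 0], [-0.071, -0.056, 0], [-0.088, -0.05, 0], [-0.104, -0.041, 0]]
[[-0.014, 0.012, 0], [-0.025, 0.027, 0], [-0.033, 0.044, 0], [-0.037, 0.061, 0], [-0.039, 0.08, 0], [-0.036, 0.098, 0], [-0.03, 0.115, 0], [-0.021, 0.131, 0]]
[[0.012, 0.014, 0], [0.027, 0.025, 0], [0.044, 0.033, 0], [0.061, 0.037, 0], [0.08, 0.039, 0], [0.098, 0.036, 0], [0.115, 0.03, 0], [0.131, 0.021, 0]]
[[0.014, -0.012, 0], [0.025, -0.027, 0], [0.033, -0.044, 0], [0.037, -0.061, 0], [0.039, -0.08, 0], [0.036, -0.098, 0], [0.03, -0.115, 0], [0.021, -0.131, 0]]
```

Request:
jog_arm(xyz=[[0.004, 0.023, 0], [0.002, 0.045, 0], [-0.006, 0.063, 0], [-0.018, 0.077, 0], [-0.026, 0.091, 0], [-0.037, 0.102, 0], [-0.051, 0.109, 0], [-0.066, 0.113, 0]], rotation=[[0, 0, 0], [0, 0, 0], [0, 0, 0], [0, 0, 0], [0, 0, 0], [0, 0, 0], [0, 0, 0], [0, 0, 0]], grip=[-1, -1, -1, -1, -1, -1, -1, -1])

```text
time: 23.25
position: [0.6228, 0.0911, 0.0987]
ee_rot: [-0.0, 0.707, 0.707, -0.0]
wrist_force: [-0.5, -0.1, -0.7]
width: 0.226
gripper_force: 62.9
```

Request:
jog_arm(xyz=[[-0.016, 0, 0], [-0.031, -0.005, 0], [-0.044, -0.013, 0], [-0.055, -0.024, 0], [-0.062, -0.038, 0], [-0.066, -0.053, 0], [-0.066, -0.069, 0], [-0.061, -0.084, 0]], rotation=[[0, 0, 0], [0, 0, 0], [0, 0, 0], [0, 0, 0], [0, 0, 0], [0, 0, 0], [0, 0, 0], [0, 0, 0]], grip=[-1, -1, -1, -1, -1, -1, -1, -1])

```text
time: 24.05
position: [0.5798, 0.0614, 0.0988]
ee_rot: [-0.0, 0.707, 0.707, -0.0]
wrist_force: [-0.4, 1.3, -0.0]
width: 0.226
gripper_force: 62.9
```

Request:
jog_arm(xyz=[[0.008, -0.013, 0], [0.019, -0.024, 0], [0.033, -0.032, 0], [0.048, -0.035, 0], [0.064, -0.035, 0], [0.079, -0.031, 0], [0.093, -0.022, 0], [0.103, -0.011, 0]], rotation=[[0, 0, 0], [0, 0, 0], [0, 0, 0], [0, 0, 0], [0, 0, 0], [0, 0, 0], [0, 0, 0], [0, 0, 0]], grip=[-1, -1, -1, -1, -1, -1, -1, -1])

```text
time: 24.85
position: [0.5754, 0.1139, 0.099]
ee_rot: [-0.0, 0.707, 0.707, 0.0]
wrist_force: [-0.2, -0.9, 5.3]
width: 0.229
gripper_force: 63.5
```

Request:
jog_arm(xyz=[[-0.002, -0.015, 0], [-0.008, -0.03, 0], [-0.019, -0.045, 0], [-0.034, -0.058, 0], [-0.052, -0.059, 0], [-0.071, -0.056, 0], [-0.088, -0.05, 0], [-0.104, -0.041, 0]], rotation=[[0, 0, 0], [0, 0, 0], [0, 0, 0], [0, 0, 0], [0, 0, 0], [0, 0, 0], [0, 0, 0], [0, 0, 0]], grip=[-1, -1, -1, -1, -1, -1, -1, -1])

```text
time: 25.65
position: [0.5539, 0.0608, 0.0991]
ee_rot: [-0.0, 0.707, 0.707, 0.0]
wrist_force: [-1.8, 3.0, 8.2]
width: 0.228
gripper_force: 64.0
```

Request:
jog_arm(xyz=[[-0.014, 0.012, 0], [-0.025, 0.027, 0], [-0.033, 0.044, 0], [-0.037, 0.061, 0], [-0.039, 0.08, 0], [-0.036, 0.098, 0], [-0.03, 0.115, 0], [-0.021, 0.131, 0]], rotation=[[0, 0, 0], [0, 0, 0], [0, 0, 0], [0, 0, 0], [0, 0, 0], [0, 0, 0], [0, 0, 0], [0, 0, 0]], grip=[-1, -1, -1, -1, -1, -1, -1, -1])

```text
time: 26.45
position: [0.6202, 0.0509, 0.0985]
ee_rot: [-0.001, 0.707, 0.707, -0.001]
wrist_force: [-4.1, 0.3, 2.3]
width: 0.227
gripper_force: 62.9
```

Request:
jog_arm(xyz=[[0.012, 0.014, 0], [0.027, 0.025, 0], [0.044, 0.033, 0], [0.061, 0.037, 0], [0.08, 0.039, 0], [0.098, 0.036, 0], [0.115, 0.03, 0], [0.131, 0.021, 0]], rotation=[[0, 0, 0], [0, 0, 0], [0, 0, 0], [0, 0, 0], [0, 0, 0], [0, 0, 0], [0, 0, 0], [0, 0, 0]], grip=[-1, -1, -1, -1, -1, -1, -1, -1])

```text
time: 27.25
position: [0.6301, 0.1164, 0.0987]
ee_rot: [-0.0, 0.707, 0.707, -0.0]
wrist_force: [-1.0, -1.9, 0.4]
width: 0.228
gripper_force: 63.0
```

Request:
jog_arm(xyz=[[0.014, -0.012, 0], [0.025, -0.027, 0], [0.033, -0.044, 0], [0.037, -0.061, 0], [0.039, -0.08, 0], [0.036, -0.098, 0], [0.03, -0.115, 0], [0.021, -0.131, 0]], rotation=[[0, 0, 0], [0, 0, 0], [0, 0, 0], [0, 0, 0], [0, 0, 0], [0, 0, 0], [0, 0, 0], [0, 0, 0]], grip=[-1, -1, -1, -1, -1, -1, -1, -1])

```text
time: 28.05
position: [0.5644, 0.1259, 0.0988]
ee_rot: [0.0, 0.707, 0.707, -0.0]
wrist_force: [-0.8, 0.5, -0.9]
width: 0.224
gripper_force: 62.9
```

```bash
python3 - <<'E'
from h import *
print(cur())
snap('scene','s9.png'); snap('top','t7.png')
a=[]
for f,(x0,x1,y0,y1) in(('s9.png',(230,330,150,290)),('t7.png',(160,260,130,240))):
    i=cv2.imread('pics/'+f)[y0:y1,x0:x1]; a.append(cv2.resize(i,None,fx=420/i.shape[0],fy=420/i.shape[0],interpolation=cv2.INTER_CUBIC))
cv2.imwrite('pics/c7.png',np.hstack(a))
E
```

```text
(np.float64(0.5644138379376216), np.float64(0.1259393923855263), np.float64(0.09880928120433562), np.float64(1.5707760467201326))
```

View pics/c7.png

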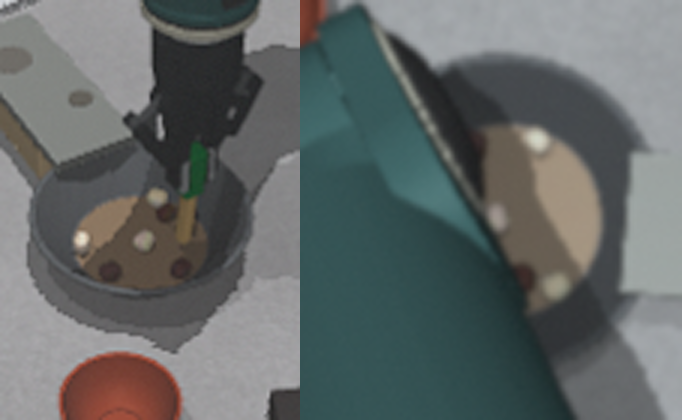

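All three pale lumps and three dark lumps are visible; the others are hidden by the gripper. I'll lift, move aside and measure the lumps numerically.

Request:
jog_arm(xyz=[[0, 0, -0.09], [0, 0, -0.18], [0, 0, -0.21], [0.09, -0.05, -0.21], [0.18, -0.1, -0.21], [0.26, -0.14, -0.21], [0.33, -0.19, -0.21], [0.33, -0.19, -0.21]], rotation=[[0, 0, 0], [0, 0, 0], [0, 0, 0], [0, 0, 0], [0, 0, 0], [0, 0, 0], [0, 0, 0], [0, 0, 0]], grip=[-1, -1, -1, -1, -1, -1, -1, -1])

```text
time: 28.95
position: [0.4665, 0.2965, 0.204]
ee_rot: [-0.001, 0.704, 0.71, 0.0]
wrist_force: [0.2, 1.4, -0.5]
width: 0.228
gripper_force: 62.9
```

```bash
cat >> h.py <<'E'
def lumps(im,zc=.016):
    c=px(im,(.592,.087,.006)); c0=np.array([.592,.087])
    img=np.array(im['color']).astype(np.uint8); S=4
    x0,y0=int(c[0])-45,int(c[1])-45
    g=cv2.resize(img[y0:y0+90,x0:x0+90],None,fx=S,fy=S,interpolation=cv2.INTER_CUBIC).astype(int)
    R,G,B=g[...,0],g[...,1],g[...,2]
    ys,xs=np.mgrid[0:90*S,0:90*S]; 
    u=cv2.undistortPoints(np.stack([xs/S+x0,ys/S+y0],-1).reshape(-1,1,2).astype(float),im['mtx'],np.array(im['dist_coeffs'],float))[:,0]
    d=np.c_[u,np.ones(len(u))]@np.array(im['R']); cc=-np.array(im['R']).T@np.array(im['t']); P=cc+d*((zc-cc[2])/d[:,2])[:,None]
    rad=np.hypot(P[:,0]-.592,P[:,1]-.087).reshape(R.shape)
    for n,m in(('dark',(R<95)&(R-G>12)&(rad<.1)),('pale',((G>150)|((R-G<18)&(R-B>5)&(G>100)))&(rad<.075))):
        k,l,st,ce=cv2.connectedComponentsWithStats(m.astype(np.uint8))
        for i in range(1,k):
            if st[i,4]>100: print(n,st[i,4],'px',(ce[i]/S+[x0,y0]).round(1),'rel pan mm',((w(im,*(ce[i]/S+[x0,y0]),zc)[:2]-c0)*1000).round(0))
E
python3 - <<'E'
from h import *
print(cur())
for f in('top0.png','scene0.png'): print(f); lumps(load(f))
for c,f in(('top','t8.png'),('scene','s10.png')): print(f); lumps(snap(c,f))
E
```

```text
(np.float64(0.46650586350472567), np.float64(0.29648791164079086), np.float64(0.20399813247127896), np.float64(1.5782715957556746))
top0.png
dark 529 px [208.4 169.9] rel pan mm [44. 13.]
dark 552 px [227.9 179.3] rel pan mm [ 21. -37.]
dark 628 px [195.6 183.8] rel pan mm [ 8. 45.]
dark 270 px [222.9 199.6] rel pan mm [-31. -26.]
pale 27277 px [213.8 187.8] rel pan mm [-1. -2.]
scene0.png
dark 306 px [280.4 218.1] rel pan mm [-31. -24.]
dark 368 px [263.8 223.8] rel pan mm [ 22. -31.]
dark 215 px [289.4 224.5] rel pan mm [-37.  12.]
dark 413 px [266.3 237.6] rel pan mm [46. 18.]
dark 413 px [283.9 239.5] rel pan mm [ 9. 51.]
pale 169 px [256.5 228.5] rel pan mm [ 50. -26.]
t8.png
dark 524 px [205.4 168.1] rel pan mm [48. 21.]
dark 571 px [191.9 190.1] rel pan mm [-8. 54.]
dark 539 px [218.2 203. ] rel pan mm [-39. -14.]
dark 118 px [208.8 205.8] rel pan mm [-47.  10.]
dark 327 px [213.7 209.7] rel pan mm [-57.  -3.]
pale 28049 px [214.6 186.7] rel pan mm [ 2. -4.]
s10.png
dark 369 px [285.1 220.3] rel pan mm [-37.  -9.]
dark 514 px [292.1 222.3] rel pan mm [-49.   9.]
dark 353 px [290.2 239. ] rel pan mm [-6. 59.]
dark 424 px [266.7 240.1] rel pan mm [50. 27.]
pale 880 px [276.8 216.3] rel pan mm [-26. -36.]
pale 525 px [257.  230.1] rel pan mm [ 52. -20.]
pale 564 px [277.8 229.8] rel pan mm [ 2. 11.]
```

Some darks may have moved only about 9–10 mm: (48,21) from (44,13), and (-47,10) from (-37,9). Stirring more, at a larger radius.

```bash
python3 - <<'E'
from h import *
plan([(.600,.043,.2,1.5708),(.600,.043,.0985,1.5708)])
circ(.0447,np.arctan2(.008,-.044),.051,-1,32)
circ(.051,np.arctan2(.008,-.044),.051,-1,32)
E
```

```text
from [0.4698 0.292  0.2036 1.5725]
[0.6, 0.043, 0.2, 1.571] xyz [-0.498, 0.26, 0.007] rz 0.003
[0.6, 0.043, 0.098, 1.571] xyz [0.0, 0.0, 0.203] rz -0.0
[[0.002, 0.018, 0], [0.008, 0.036, 0], [0.017, 0.053, 0], [0.03, 0.068, 0], [0.047, 0.078, 0], [0.066, 0.084, 0], [0.086, 0.086, 0], [0.106, 0.084, 0]]
[[0.019, -0.005, 0], [0.037, -0.015, 0], [0.053, -0.027, 0], [0.066, -0.042, 0], [0.075, -0.06, 0], [0.081, -0.079, 0], [0.084, -0.099, 0], [0.082, -0.119, 0]]
[[-0.005, -0.019, 0], [-0.015, -0.037, 0], [-0.027, -0.053, 0], [-0.042, -0.066, 0], [-0.06, -0.075, 0], [-0.079, -0.081, 0], [-0.099, -0.084, 0], [-0.119, -0.082, 0]]
[[-0.019, 0.005, 0], [-0.037, 0.015, 0], [-0.053, 0.027, 0], [-0.066, 0.042, 0], [-0.075, 0.06, 0], [-0.081, 0.079, 0], [-0.084, 0.099, 0], [-0.082, 0.119, 0]]
[[0.005, 0.019, 0], [0.015, 0.037, 0], [0.027, 0.053, 0], [0.042, 0.066, 0], [0.06, 0.075, 0], [0.079, 0.081, 0], [0.099, 0.084, 0], [0.119, 0.082, 0]]
[[0.019, -0.005, 0], [0.037, -0.015, 0], [0.053, -0.027, 0], [0.066, -0.042, 0], [0.075, -0.06, 0], [0.081, -0.079, 0], [0.084, -0.099, 0], [0.082, -0.119, 0]]
[[-0.005, -0.019, 0], [-0.015, -0.037, 0], [-0.027, -0.053, 0], [-0.042, -0.066, 0], [-0.06, -0.075, 0], [-0.079, -0.081, 0], [-0.099, -0.084, 0], [-0.119, -0.082, 0]]
[[-0.019, 0.005, 0], [-0.037, 0.015, 0], [-0.053, 0.027, 0], [-0.066, 0.042, 0], [-0.075, 0.06, 0], [-0.081, 0.079, 0], [-0.084, 0.099, 0], [-0.082, 0.119, 0]]
```

Request:
jog_arm(xyz=[[-0.09, 0.05, 0], [-0.18, 0.1, 0], [-0.27, 0.14, 0], [-0.36, 0.19, 0], [-0.43, 0.23, 0], [-0.495, 0.26, 0], [-0.495, 0.26, 0], [-0.495, 0.26, 0]], rotation=[[0, 0, 0], [0, 0, 0], [0, 0, 0], [0, 0, 0], [0, 0, 0], [0, 0, 0], [0, 0, 0], [0, 0, 0]], grip=[-1, -1, -1, -1, -1, -1, -1, -1])

```text
time: 29.85
position: [0.6004, 0.042, 0.2032]
ee_rot: [-0.0, 0.708, 0.706, -0.0]
wrist_force: [0.2, 0.4, -0.2]
width: 0.225
gripper_force: 62.9
```

Request:
jog_arm(xyz=[[0, 0, 0.06], [0, 0, 0.12], [0, 0, 0.17], [0, 0, 0.2], [0, 0, 0.208], [0, 0, 0.208]], rotation=[[0, 0, 0], [0, 0, 0], [0, 0, 0], [0, 0, 0], [0, 0, 0], [0, 0, 0]], grip=[-1, -1, -1, -1, -1, -1])

```text
time: 30.45
position: [0.6002, 0.0442, 0.1]
ee_rot: [-0.0, 0.707, 0.707, 0.0]
wrist_force: [-0.6, 0.4, -0.5]
width: 0.223
gripper_force: 62.9
```

Request:
jog_arm(xyz=[[0.002, 0.018, 0], [0.008, 0.036, 0], [0.017, 0.053, 0], [0.03, 0.068, 0], [0.047, 0.078, 0], [0.066, 0.084, 0], [0.086, 0.086, 0], [0.106, 0.084, 0]], rotation=[[0, 0, 0], [0, 0, 0], [0, 0, 0], [0, 0, 0], [0, 0, 0], [0, 0, 0], [0, 0, 0], [0, 0, 0]], grip=[-1, -1, -1, -1, -1, -1, -1, -1])

```text
time: 31.25
position: [0.6417, 0.0978, 0.0996]
ee_rot: [-0.0, 0.707, 0.707, -0.0]
wrist_force: [-3.8, -2.2, 1.7]
width: 0.227
gripper_force: 63.0
```

Request:
jog_arm(xyz=[[0.019, -0.005, 0], [0.037, -0.015, 0], [0.053, -0.027, 0], [0.066, -0.042, 0], [0.075, -0.06, 0], [0.081, -0.079, 0], [0.084, -0.099, 0], [0.082, -0.119, 0]], rotation=[[0, 0, 0], [0, 0, 0], [0, 0, 0], [0, 0, 0], [0, 0, 0], [0, 0, 0], [0, 0, 0], [0, 0, 0]], grip=[-1, -1, -1, -1, -1, -1, -1, -1])

```text
time: 32.05
position: [0.5817, 0.138, 0.0998]
ee_rot: [-0.0, 0.707, 0.707, 0.0]
wrist_force: [-0.6, 0.7, 0.3]
width: 0.223
gripper_force: 62.9
```

Request:
jog_arm(xyz=[[-0.005, -0.019, 0], [-0.015, -0.037, 0], [-0.027, -0.053, 0], [-0.042, -0.066, 0], [-0.06, -0.075, 0], [-0.079, -0.081, 0], [-0.099, -0.084, 0], [-0.119, -0.082, 0]], rotation=[[0, 0, 0], [0, 0, 0], [0, 0, 0], [0, 0, 0], [0, 0, 0], [0, 0, 0], [0, 0, 0], [0, 0, 0]], grip=[-1, -1, -1, -1, -1, -1, -1, -1])

```text
time: 32.85
position: [0.5416, 0.0773, 0.0998]
ee_rot: [0.0, 0.707, 0.707, -0.0]
wrist_force: [0.0, -0.7, -0.8]
width: 0.226
gripper_force: 62.9
```

Request:
jog_arm(xyz=[[-0.019, 0.005, 0], [-0.037, 0.015, 0], [-0.053, 0.027, 0], [-0.066, 0.042, 0], [-0.075, 0.06, 0], [-0.081, 0.079, 0], [-0.084, 0.099, 0], [-0.082, 0.119, 0]], rotation=[[0, 0, 0], [0, 0, 0], [0, 0, 0], [0, 0, 0], [0, 0, 0], [0, 0, 0], [0, 0, 0], [0, 0, 0]], grip=[-1, -1, -1, -1, -1, -1, -1, -1])

```text
time: 33.65
position: [0.6021, 0.0373, 0.0997]
ee_rot: [-0.0, 0.707, 0.707, 0.0]
wrist_force: [0.7, 0.2, -0.6]
width: 0.224
gripper_force: 62.9
```

```bash
python3 - <<'E'
from h import *
print(cur())
for c,f in(('top','t9.png'),('scene','s11.png')): print(f); lumps(snap(c,f))
E
```

```text
(np.float64(0.6020988951341206), np.float64(0.037302389018957285), np.float64(0.09969973224384662), np.float64(1.5705931597274023))
t9.png
dark 136 px [190.1 191.2] rel pan mm [-11.  58.]
pale 644 px [193.3 199.8] rel pan mm [-33.  49.]
s11.png
dark 364 px [285.4 220.1] rel pan mm [-38. -10.]
dark 227 px [292.5 219.5] rel pan mm [-57.  -0.]
dark 214 px [291.7 225.6] rel pan mm [-40.  19.]
dark 521 px [259.6 230.2] rel pan mm [ 46. -16.]
dark 333 px [270.8 229.6] rel pan mm [18. -1.]
dark 251 px [269.1 235.2] rel pan mm [34. 15.]
dark 319 px [290.  239.2] rel pan mm [-6. 59.]
dark 474 px [268.6 241.4] rel pan mm [48. 34.]
pale 370 px [282.4 215.9] rel pan mm [-41. -29.]
pale 578 px [277.8 229.7] rel pan mm [ 2. 11.]
pale 101 px [297.3 235.5] rel pan mm [-31.  59.]
pale 476 px [262.2 238.2] rel pan mm [56. 14.]
```

```bash
python3 - <<'E'
from h import *
b=load('s9.png')
for z in(.008,.014,.02,.03,.04,.074,.13): print(z,px(b,(.5644,.1259,z)))
b=load('s10.png');print('s10')
for z in(.1,.12,.14,.16): print(z,px(b,(.468,.2945,z)))
i=[]
for f,(x0,y0) in(('s9.png',(265,180)),('s10.png',(335,150)),('s11.png',(245,170))):
    c=cv2.imread('pics/'+f)[y0:y0+80,x0:x0+50]; i.append(cv2.resize(c,None,fx=5,fy=5,interpolation=cv2.INTER_CUBIC))
cv2.imwrite('pics/c8.png',np.hstack(i))
E
```

```text
0.008 [292.06985952 233.58912108]
0.014 [292.15020734 232.10296019]
0.02 [292.23098351 230.60601261]
0.03 [292.36656832 228.08685957]
0.04 [292.50335914 225.53700209]
0.074 [292.97760153 216.63139369]
0.13 [293.79032983 201.12614369]
s10
0.1 [363.89514417 233.26432557]
0.12 [365.1537043  227.63181395]
0.14 [366.43929951 221.84475374]
0.16 [367.75250206 215.89786672]
```

View pics/c8.png

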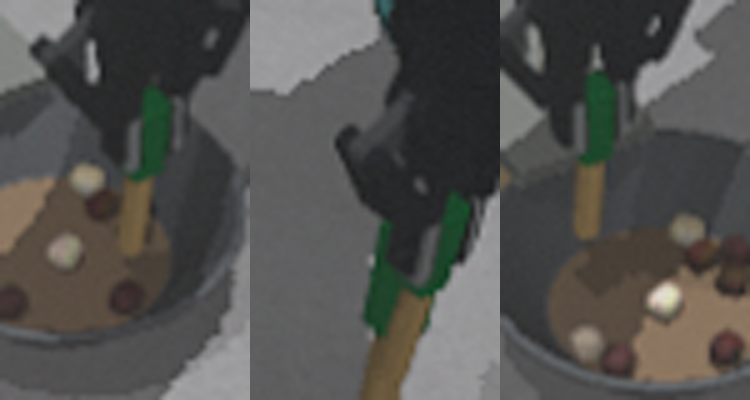

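The rod tip is only skimming the lump tops: panel 1 puts it at px (291,230), so z≈0.02. I'll lower it about 10 mm in small steps, checking force.

Request:
jog_arm(xyz=[[0.008, 0, 0.004], [0.008, 0, 0.01], [0.008, 0, 0.014], [0.008, 0, 0.018], [0.008, 0, 0.02], [0.008, 0, 0.02]], rotation=[[0, 0, 0], [0, 0, 0], [0, 0, 0], [0, 0, 0], [0, 0, 0], [0, 0, 0]], grip=[-1, -1, -1, -1, -1, -1])

```text
time: 34.35
position: [0.601, 0.0413, 0.0896]
ee_rot: [-0.0, 0.707, 0.707, -0.0]
wrist_force: [-0.3, 0.5, -1.1]
width: 0.224
gripper_force: 62.9
```

```bash
python3 - <<'E'
from h import *
print(cur(), telemetry.observe()['wrist_force'])
b=load('s11.png')
for z in(.008,.014,.02,.03): print(z,px(b,(.602,.0373,z)))
c=np.array(cur()); dy,dx=c[1]-.087,c[0]-.592
rr=np.hypot(dx,dy); print(rr)
circ(rr,np.arctan2(dx,dy),.047,-1,32)
E
```

```text
(np.float64(0.6010272675191394), np.float64(0.04127977540937913), np.float64(0.08962636226176332), np.float64(1.5707263622183825)) [-0.27903574  0.45741415 -1.14969477]
0.008 [263.84735213 220.32035716]
0.014 [263.8277379  218.84124592]
0.02 [263.80796006 217.35193787]
0.03 [263.77462875 214.84685924]
0.046602902221631236
[[0.005, 0.018, 0], [0.014, 0.034, 0], [0.025, 0.048, 0], [0.039, 0.06, 0], [0.055, 0.069, 0], [0.073, 0.074, 0], [0.091, 0.076, 0], [0.11, 0.074, 0]]
[[0.018, -0.005, 0], [0.034, -0.014, 0], [0.048, -0.026, 0], [0.06, -0.04, 0], [0.069, -0.056, 0], [0.074, -0.074, 0], [0.076, -0.092, 0], [0.074, -0.11, 0]]
[[-0.005, -0.018, 0], [-0.014, -0.034, 0], [-0.026, -0.048, 0], [-0.04, -0.06, 0], [-0.056, -0.069, 0], [-0.074, -0.074, 0], [-0.092, -0.076, 0], [-0.11, -0.074, 0]]
[[-0.018, 0.005, 0], [-0.034, 0.014, 0], [-0.048, 0.026, 0], [-0.06, 0.04, 0], [-0.069, 0.056, 0], [-0.074, 0.074, 0], [-0.076, 0.092, 0], [-0.074, 0.11, 0]]
```

Request:
jog_arm(xyz=[[0.005, 0.018, 0], [0.014, 0.034, 0], [0.025, 0.048, 0], [0.039, 0.06, 0], [0.055, 0.069, 0], [0.073, 0.074, 0], [0.091, 0.076, 0], [0.11, 0.074, 0]], rotation=[[0, 0, 0], [0, 0, 0], [0, 0, 0], [0, 0, 0], [0, 0, 0], [0, 0, 0], [0, 0, 0], [0, 0, 0]], grip=[-1, -1, -1, -1, -1, -1, -1, -1])

```text
time: 35.15
position: [0.6381, 0.0973, 0.0897]
ee_rot: [-0.0, 0.707, 0.707, -0.0]
wrist_force: [-0.1, -0.9, -0.6]
width: 0.227
gripper_force: 62.9
```

Request:
jog_arm(xyz=[[0.018, -0.005, 0], [0.034, -0.014, 0], [0.048, -0.026, 0], [0.06, -0.04, 0], [0.069, -0.056, 0], [0.074, -0.074, 0], [0.076, -0.092, 0], [0.074, -0.11, 0]], rotation=[[0, 0, 0], [0, 0, 0], [0, 0, 0], [0, 0, 0], [0, 0, 0], [0, 0, 0], [0, 0, 0], [0, 0, 0]], grip=[-1, -1, -1, -1, -1, -1, -1, -1])

```text
time: 35.95
position: [0.5823, 0.1334, 0.0898]
ee_rot: [-0.0, 0.707, 0.707, -0.0]
wrist_force: [-0.4, 0.3, -0.9]
width: 0.227
gripper_force: 62.9
```

Request:
jog_arm(xyz=[[-0.005, -0.018, 0], [-0.014, -0.034, 0], [-0.026, -0.048, 0], [-0.04, -0.06, 0], [-0.056, -0.069, 0], [-0.074, -0.074, 0], [-0.092, -0.076, 0], [-0.11, -0.074, 0]], rotation=[[0, 0, 0], [0, 0, 0], [0, 0, 0], [0, 0, 0], [0, 0, 0], [0, 0, 0], [0, 0, 0], [0, 0, 0]], grip=[-1, -1, -1, -1, -1, -1, -1, -1])

```text
time: 36.75
position: [0.5461, 0.0776, 0.0898]
ee_rot: [-0.0, 0.707, 0.707, 0.0]
wrist_force: [-0.2, 0.2, -1.0]
width: 0.228
gripper_force: 63.1
```

Request:
jog_arm(xyz=[[-0.018, 0.005, 0], [-0.034, 0.014, 0], [-0.048, 0.026, 0], [-0.06, 0.04, 0], [-0.069, 0.056, 0], [-0.074, 0.074, 0], [-0.076, 0.092, 0], [-0.074, 0.11, 0]], rotation=[[0, 0, 0], [0, 0, 0], [0, 0, 0], [0, 0, 0], [0, 0, 0], [0, 0, 0], [0, 0, 0], [0, 0, 0]], grip=[-1, -1, -1, -1, -1, -1, -1, -1])

```text
time: 37.55
position: [0.5998, 0.0411, 0.089]
ee_rot: [-0.002, 0.707, 0.707, -0.002]
wrist_force: [-28.9, 2.6, 7.9]
width: 0.224
gripper_force: 69.8
```

```bash
python3 - <<'E'
from h import *
print(cur())
for c,f in(('top','t10.png'),('scene','s12.png')): print(f); lumps(snap(c,f))
E
```

```text
(np.float64(0.5997595677418581), np.float64(0.041140504880587646), np.float64(0.08904073121643523), np.float64(1.5705077060977635))
t10.png
pale 199 px [191.5 197.9] rel pan mm [-28.  54.]
s12.png
dark 202 px [283.6 223.4] rel pan mm [-26.  -1.]
dark 261 px [270.2 229. ] rel pan mm [18. -3.]
dark 797 px [270.1 239.4] rel pan mm [40. 30.]
dark 221 px [272.  233.4] rel pan mm [24. 14.]
dark 203 px [259.4 235.9] rel pan mm [58.  3.]
dark 325 px [290.  239.2] rel pan mm [-6. 59.]
pale 495 px [257.4 226.1] rel pan mm [ 42. -33.]
pale 562 px [278.  229.7] rel pan mm [ 1. 11.]
pale 511 px [263.1 239.5] rel pan mm [57. 20.]
pale 132 px [282.5 245.8] rel pan mm [26. 68.]
```

The rod is jammed at 29 N at the end of that circle. I'll back off, lift clear and measure.

Request:
jog_arm(xyz=[[0.005, -0.02, 0], [0.015, -0.04, 0], [0.02, -0.04, -0.05], [0.02, -0.04, -0.13], [0.02, -0.04, -0.22], [0.02, -0.04, -0.23], [0.1, -0.08, -0.23], [0.18, -0.12, -0.23]], rotation=[[0, 0, 0], [0, 0, 0], [0, 0, 0], [0, 0, 0], [0, 0, 0], [0, 0, 0], [0, 0, 0], [0, 0, 0]], grip=[-1, -1, -1, -1, -1, -1, -1, -1])

```text
time: 38.45
position: [0.5403, 0.1318, 0.2049]
ee_rot: [0.0, 0.708, 0.706, 0.0]
wrist_force: [0.2, 0.9, -0.9]
width: 0.225
gripper_force: 63.1
```

Request:
jog_arm(xyz=[[0.09, -0.04, 0], [0.18, -0.08, 0], [0.25, -0.12, 0], [0.3, -0.14, 0], [0.3, -0.14, 0], [0.3, -0.14, 0]], rotation=[[0, 0, 0], [0, 0, 0], [0, 0, 0], [0, 0, 0], [0, 0, 0], [0, 0, 0]], grip=[-1, -1, -1, -1, -1, -1])

```text
time: 39.05
position: [0.4706, 0.2816, 0.2047]
ee_rot: [0.0, 0.707, 0.708, 0.0]
wrist_force: [0.7, -0.3, -0.1]
width: 0.225
gripper_force: 63.1
```

```bash
python3 - <<'E'
from h import *
print(cur())
for c,f in(('top','t11.png'),('scene','s13.png')): print(f); lumps(snap(c,f))
# rod line in scene: green and wood pixels near TCP projection
im=load('s13.png'); x,y,z,_=cur()
for dz in(.04,0,-.04,-.08): print(dz,px(im,(x,y,z+dz)))
c=im['color'].astype(int); u,v=px(im,(x,y,z-.05)).astype(int)
for row in range(v-45,v+30,5):
    s=c[row,u-35:u+36]; wd=np.where((s[:,0]-s[:,2]>35)&(s[:,0]<190))[0]; g=np.where((s[:,1]-s[:,0]>25))[0]
    print(row,'wood',(wd+u-35).tolist(),'green',(g+u-35).tolist())
E
```

```text
(np.float64(0.47057976956361564), np.float64(0.28155498587172184), np.float64(0.2046547610865332), np.float64(1.572077272555445))
t11.png
dark 508 px [197.6 171.7] rel pan mm [39. 41.]
dark 356 px [231.9 178.3] rel pan mm [ 24. -47.]
dark 566 px [191.9 190.2] rel pan mm [-8. 53.]
dark 575 px [220.  195.3] rel pan mm [-20. -18.]
dark 119 px [212.  197.3] rel pan mm [-26.   2.]
pale 28202 px [213.9 187.6] rel pan mm [-1. -2.]
s13.png
dark 269 px [261.1 221.6] rel pan mm [ 24. -43.]
dark 660 px [281.8 223. ] rel pan mm [-23.  -5.]
dark 373 px [290.  239.2] rel pan mm [-6. 59.]
dark 389 px [273.4 243. ] rel pan mm [40. 46.]
pale 522 px [281.4 219.8] rel pan mm [-29. -17.]
pale 590 px [258.2 226.6] rel pan mm [ 42. -30.]
pale 573 px [277.9 229.7] rel pan mm [ 2. 11.]
pale 587 px [263.3 239.5] rel pan mm [56. 20.]
0.04 [368.20699983 186.07166043]
0 [365.53787188 199.23520813]
-0.04 [362.9775741  211.69472619]
-0.08 [360.52231648 223.49501992]
169 wood [] green []
174 wood [] green []
179 wood [] green []
184 wood [] green []
189 wood [] green [369, 370, 371, 372, 373]
194 wood [] green [368, 369, 370, 371, 372]
199 wood [] green [367, 368, 369, 370, 371]
204 wood [] green [359, 360, 361, 364, 365, 366, 367, 368, 369, 370, 371, 372]
209 wood [363, 364, 365, 366, 367] green [359, 360, 369, 370, 371]
214 wood [362, 363, 364, 365, 366] green [359, 368, 369, 370]
219 wood [361, 362, 363, 364, 365, 366] green []
224 wood [359, 360, 361, 362, 363, 364, 365] green []
229 wood [358, 359, 360, 361, 362, 363, 364] green []
234 wood [357, 358, 359, 360, 361, 362] green []
239 wood [357, 358, 359, 360, 361, 378, 379, 380, 381, 382, 383, 384, 385, 386, 387, 388, 389, 390, 391] green []
```

```bash
python3 - <<'E'
from h import *
plan([(.627,.092,.2,1.5708),(.627,.092,.0895,1.5708)])
circ(.0353,np.arctan2(.035,.005),.042,1,32)
im=load('s13.png')
for u,v in((281,220),(258,227),(278,230),(263,239.5),(275,222)): print(im['color'][int(v),int(u)])
E
```

```text
from [0.4714 0.2804 0.2047 1.5697]
[0.627, 0.092, 0.2, 1.571] xyz [-0.377, 0.312, 0.009] rz -0.002
[0.627, 0.092, 0.09, 1.571] xyz [0.0, 0.0, 0.221] rz -0.0
[[-0.014, 0.004, 0], [-0.029, 0.005, 0], [-0.045, 0.003, 0], [-0.06, -0.003, 0], [-0.073, -0.014, 0], [-0.082, -0.027, 0], [-0.089, -0.042, 0], [-0.093, -0.058, 0]]
[[-0.001, -0.016, 0], [0.002, -0.033, 0], [0.007, -0.048, 0], [0.016, -0.062, 0], [0.027, -0.074, 0], [0.04, -0.084, 0], [0.055, -0.091, 0], [0.071, -0.095, 0]]
[[0.016, -0.001, 0], [0.033, 0.002, 0], [0.048, 0.007, 0], [0.062, 0.016, 0], [0.074, 0.027, 0], [0.084, 0.04, 0], [0.091, 0.055, 0], [0.095, 0.071, 0]]
[[0.001, 0.016, 0], [-0.002, 0.033, 0], [-0.007, 0.048, 0], [-0.016, 0.062, 0], [-0.027, 0.074, 0], [-0.04, 0.084, 0], [-0.055, 0.091, 0], [-0.071, 0.095, 0]]
[102  84  72]
[205 194 161]
[212 209 175]
[200 185 165]
[101  85  71]
```

The fourth "pale" was floor, so there are three pale lumps as expected. The third pass will run counter to the last one and stay low.

Request:
jog_arm(xyz=[[-0.07, 0.06, 0], [-0.14, 0.12, 0], [-0.21, 0.18, 0], [-0.28, 0.24, 0], [-0.35, 0.29, 0], [-0.377, 0.312, 0], [-0.377, 0.312, 0], [-0.377, 0.312, 0]], rotation=[[0, 0, 0], [0, 0, 0], [0, 0, 0], [0, 0, 0], [0, 0, 0], [0, 0, 0], [0, 0, 0], [0, 0, 0]], grip=[-1, -1, -1, -1, -1, -1, -1, -1])

```text
time: 39.95
position: [0.6268, 0.0927, 0.2045]
ee_rot: [-0.0, 0.707, 0.707, -0.0]
wrist_force: [0.4, 0.9, 0.1]
width: 0.225
gripper_force: 63.1
```

Request:
jog_arm(xyz=[[0, 0, 0.06], [0, 0, 0.12], [0, 0, 0.17], [0, 0, 0.21], [0, 0, 0.228], [0, 0, 0.228], [0, 0, 0.228]], rotation=[[0, 0, 0], [0, 0, 0], [0, 0, 0], [0, 0, 0], [0, 0, 0], [0, 0, 0], [0, 0, 0]], grip=[-1, -1, -1, -1, -1, -1, -1])

```text
time: 40.65
position: [0.6274, 0.0935, 0.0918]
ee_rot: [0.0, 0.707, 0.707, 0.0]
wrist_force: [0.4, -0.2, 0.2]
width: 0.225
gripper_force: 63.1
```

Request:
jog_arm(xyz=[[-0.014, 0.004, 0], [-0.029, 0.005, 0], [-0.045, 0.003, 0], [-0.06, -0.003, 0], [-0.073, -0.014, 0], [-0.082, -0.027, 0], [-0.089, -0.042, 0], [-0.093, -0.058, 0]], rotation=[[0, 0, 0], [0, 0, 0], [0, 0, 0], [0, 0, 0], [0, 0, 0], [0, 0, 0], [0, 0, 0], [0, 0, 0]], grip=[-1, -1, -1, -1, -1, -1, -1, -1])

```text
time: 41.45
position: [0.5974, 0.0465, 0.0909]
ee_rot: [-0.0, 0.707, 0.707, 0.0]
wrist_force: [-0.1, 0.7, -0.2]
width: 0.223
gripper_force: 63.1
```

Request:
jog_arm(xyz=[[-0.001, -0.016, 0], [0.002, -0.033, 0], [0.007, -0.048, 0], [0.016, -0.062, 0], [0.027, -0.074, 0], [0.04, -0.084, 0], [0.055, -0.091, 0], [0.071, -0.095, 0]], rotation=[[0, 0, 0], [0, 0, 0], [0, 0, 0], [0, 0, 0], [0, 0, 0], [0, 0, 0], [0, 0, 0], [0, 0, 0]], grip=[-1, -1, -1, -1, -1, -1, -1, -1])

```text
time: 42.25
position: [0.5504, 0.0827, 0.0908]
ee_rot: [-0.0, 0.707, 0.707, 0.0]
wrist_force: [0.1, 0.8, 0.2]
width: 0.225
gripper_force: 63.2
```

```bash
python3 - <<'E'
from h import *
print(cur())
for c,f in(('top','t12.png'),('scene','s14.png')): print(f); lumps(snap(c,f))
E
```

```text
(np.float64(0.5503947416506366), np.float64(0.0826669160679345), np.float64(0.0908183120303209), np.float64(1.571030623560094))
t12.png
pale 372 px [231.8 172. ] rel pan mm [ 40. -46.]
s14.png
dark 850 px [277.5 220.4] rel pan mm [-18. -21.]
dark 101 px [288.3 222.2] rel pan mm [-40.   2.]
dark 814 px [268.5 232.6] rel pan mm [30.  6.]
dark 140 px [290.2 227.9] rel pan mm [-31.  24.]
dark 282 px [271.  228.6] rel pan mm [15. -4.]
dark 132 px [282.8 230.4] rel pan mm [-8. 21.]
dark 240 px [259.6 231.3] rel pan mm [ 48. -12.]
dark 185 px [296.5 234.9] rel pan mm [-30.  56.]
dark 185 px [280.1 236.2] rel pan mm [11. 35.]
dark 122 px [285.9 236.9] rel pan mm [-1. 46.]
dark 222 px [278.8 239.3] rel pan mm [20. 43.]
dark 319 px [290.6 238.7] rel pan mm [-8. 59.]
dark 352 px [271.8 242.9] rel pan mm [44. 43.]
dark 349 px [283.  243.8] rel pan mm [20. 63.]
pale 514 px [257.3 224.8] rel pan mm [ 40. -37.]
pale 485 px [277.8 230. ] rel pan mm [ 2. 12.]
pale 513 px [263.2 239.4] rel pan mm [57. 20.]
```

Request:
jog_arm(xyz=[[0.016, -0.001, 0.002], [0.033, 0.002, 0.003], [0.048, 0.007, 0.003], [0.062, 0.016, 0.003], [0.074, 0.027, 0.003], [0.084, 0.04, 0.003], [0.091, 0.055, 0.003], [0.095, 0.071, 0.003]], rotation=[[0, 0, 0], [0, 0, 0], [0, 0, 0], [0, 0, 0], [0, 0, 0], [0, 0, 0], [0, 0, 0], [0, 0, 0]], grip=[-1, -1, -1, -1, -1, -1, -1, -1])

```text
time: 43.15
position: [0.5865, 0.129, 0.0891]
ee_rot: [0.0, 0.707, 0.707, -0.001]
wrist_force: [0.2, -4.5, 1.3]
width: 0.225
gripper_force: 62.4
```

Request:
jog_arm(xyz=[[0.001, 0.016, 0], [-0.002, 0.033, 0], [-0.007, 0.048, 0], [-0.016, 0.062, 0], [-0.027, 0.074, 0], [-0.04, 0.084, 0], [-0.055, 0.091, 0], [-0.071, 0.095, 0]], rotation=[[0, 0, 0], [0, 0, 0], [0, 0, 0], [0, 0, 0], [0, 0, 0], [0, 0, 0], [0, 0, 0], [0, 0, 0]], grip=[-1, -1, -1, -1, -1, -1, -1, -1])

```text
time: 43.95
position: [0.634, 0.0953, 0.0901]
ee_rot: [-0.001, 0.707, 0.707, 0.001]
wrist_force: [-5.9, 14.1, 17.1]
width: 0.222
gripper_force: 64.5
```

Request:
jog_arm(xyz=[[-0.016, 0.001, 0], [-0.033, -0.002, 0], [-0.048, -0.007, 0], [-0.062, -0.016, 0], [-0.074, -0.027, 0], [-0.084, -0.04, 0], [-0.091, -0.055, 0], [-0.095, -0.071, 0]], rotation=[[0, 0, 0], [0, 0, 0], [0, 0, 0], [0, 0, 0], [0, 0, 0], [0, 0, 0], [0, 0, 0], [0, 0, 0]], grip=[-1, -1, -1, -1, -1, -1, -1, -1])

```text
time: 44.75
position: [0.5985, 0.0458, 0.0901]
ee_rot: [0.001, 0.707, 0.707, 0.001]
wrist_force: [0.0, 0.4, -0.5]
width: 0.225
gripper_force: 61.6
```

Request:
jog_arm(xyz=[[-0.001, -0.016, 0], [0.002, -0.033, 0], [0.007, -0.048, 0], [0.016, -0.062, 0], [0.027, -0.074, 0], [0.04, -0.084, 0], [0.055, -0.091, 0], [0.071, -0.095, 0]], rotation=[[0, 0, 0], [0, 0, 0], [0, 0, 0], [0, 0, 0], [0, 0, 0], [0, 0, 0], [0, 0, 0], [0, 0, 0]], grip=[-1, -1, -1, -1, -1, -1, -1, -1])

```text
time: 45.55
position: [0.5504, 0.0827, 0.0893]
ee_rot: [-0.0, 0.707, 0.707, 0.0]
wrist_force: [-1.0, 0.8, -0.5]
width: 0.226
gripper_force: 61.6
```

Request:
jog_arm(xyz=[[0, 0, -0.06], [0, 0, -0.15], [0, 0, -0.23], [0.09, -0.04, -0.23], [0.18, -0.08, -0.23], [0.26, -0.12, -0.23], [0.34, -0.15, -0.23], [0.34, -0.15, -0.23]], rotation=[[0, 0, 0], [0, 0, 0], [0, 0, 0], [0, 0, 0], [0, 0, 0], [0, 0, 0], [0, 0, 0], [0, 0, 0]], grip=[-1, -1, -1, -1, -1, -1, -1, -1])

```text
time: 46.35
position: [0.4727, 0.2579, 0.2048]
ee_rot: [-0.001, 0.704, 0.71, 0.001]
wrist_force: [0.1, -0.4, 0.2]
width: 0.219
gripper_force: 61.7
```

```bash
python3 - <<'E'
from h import *
print(cur())
for c,f in(('top','t13.png'),('scene','s15.png')): print(f); lumps(snap(c,f))
E
```

```text
(np.float64(0.47270016700396467), np.float64(0.25794191633693725), np.float64(0.2048318374018147), np.float64(1.578512116655185))
t13.png
dark 482 px [197.5 171.7] rel pan mm [39. 41.]
dark 381 px [234.7 188.2] rel pan mm [ -1. -54.]
dark 563 px [203.9 190.9] rel pan mm [-10.  23.]
dark 700 px [193.  192.2] rel pan mm [-14.  51.]
pale 28513 px [214.9 187.3] rel pan mm [-0. -4.]
s15.png
dark 201 px [267.  216.9] rel pan mm [ -1. -50.]
dark 1092 px [289.  234.6] rel pan mm [-13.  44.]
dark 386 px [273.4 243.1] rel pan mm [40. 46.]
pale 402 px [284.4 218.8] rel pan mm [-39. -16.]
pale 657 px [257.7 223. ] rel pan mm [ 35. -43.]
pale 110 px [255.2 233.4] rel pan mm [ 63. -12.]
pale 1108 px [263.3 237.2] rel pan mm [52. 13.]
```

```bash
python3 - <<'E'
from h import *
im=load('t13.png'); c=im['color'].astype(int)[158:222,180:246]
for f,(x0,x1,y0,y1) in(('t13.png',(182,246,160,220)),):
    c=load(f)['color'].astype(int)[y0:y1,x0:x1]
    for y in range(0,c.shape[0],2):
        print(y0+y,''.join('#' if (p[0]-p[2]<22 and p[0]<75) else 'd' if p[0]<95 and p[0]-p[1]>10 else 'P' if p[1]>150 else 'p' if (p[1]>115 and p[0]-p[1]<16) else '.' for p in c[y]))
E
```

```text
160 ########################....################################....
162 #####################..pPPPPp...........######################..
164 ####################.pPPPPPPpppppppppppp....####################
166 #################..ppppPPPPppPPPPPpppppppppp...#################
168 ################d..pppp....ppPPPPPPPpppppppppppp...#############
170 ##############ddddd.ppppppppPPPPPPPpppppp.pppppPPPPp..##########
172 ###########.ddd.ddd.ppppppppppppPPpppp.p.pppppPPPPPPP..#########
174 #########..p.dddd..ppppppp.pppppppp..p.ppppppppPPPPPPp.#########
176 ########..ppppp..pppppppppppppp.ppppppppppppppppPPPpp...########
178 #######..pppppppppppppppp..p...pppppppp.ppppppppppppppp.#######.
180 ######..pppppppppppp.ppppppppppppppppppppppppppppppppppp.######.
182 ######..ppppppppppppppppppppppp.pppppppppppppppppppppppp.######.
184 ######.ppppppppppppppppppppppppppppppppppppppppppp.....p..#####.
186 #####..ppppppppppppppp.ppppppppppppppppppppppppp..ddddd...#####.
188 #####..p..dd..ppppp..dddd.pppppppppppppppp.pppppp.##ddd########.
190 ######.ddddd##.ppp.dddddd.pppppppppp....p..ppppppp.###d...###
[... 269 characters left out ...]
..######.P
200 #########.pppp....ppppppppppppppppppppppppppppppppppp..#######.p
202 ##########..ppppppp.p.pppppppppppppppppppppppppppppp.########.pp
204 ###########..ppppppppppppppppppppppppppppppppppppp..#########.pP
206 #############..ppppppp.ppppp.ppppppppppppppp.ppp..###########..p
208 ###############...ppppppppppppppppppppppppppp...###############.
210 ##################...ppppppppppppppppppppp...################...
212 ######################........pppp......####################....
214 .#########################################################....pp
216 ....###################################################.....pppP
218 ......###############################################.....ppppPP
```

Top-view text map: the darks are at about (39,41), (-1,-54), (-10,23), (-14,51) and (-23,42) mm, each more than 20 mm from every starting spot. The pales are at about (61,20), (46,-3) and (37,-45), so stirring is done. Next I'll bring the rod above the holder and check how it hangs.

Request:
jog_arm(xyz=[[0.06, -0.03, 0], [0.12, -0.06, 0], [0.178, -0.085, 0], [0.178, -0.085, 0], [0.178, -0.085, 0], [0.178, -0.085, 0]], rotation=[[0, 0, 0.015], [0, 0, 0.015], [0, 0, 0.015], [0, 0, 0.015], [0, 0, 0.015], [0, 0, 0.015]], grip=[-1, -1, -1, -1, -1, -1])

```text
time: 47.05
position: [0.434, 0.3396, 0.2041]
ee_rot: [0.0, 0.71, 0.704, -0.0]
wrist_force: [0.6, -0.6, -0.6]
width: 0.23
gripper_force: 61.7
```

```bash
python3 - <<'E'
from h import *
x,y,z,a=cur(); print(x,y,z,a)
plan([(.4296,.3472,.195,1.5708)])
S=snap('scene','s16.png'); T=snap('top','t14.png')
for n,im,ref in(('now',S,(x,y,z)),('grasp',load('s7.png'),(.4292,.3468,.188))):
    c=im['color'].astype(int); print(n,[px(im,(ref[0],ref[1],ref[2]+d)).round(1).tolist() for d in(.03,-.02,-.05,-.079)])
    u,v=px(im,(ref[0],ref[1],ref[2]-.05)).astype(int)
    for row in range(v-24,v+18,3):
        s=c[row,u-25:u+26]; wd=np.where((s[:,0]-s[:,2]>35)&(s[:,1]-s[:,2]>12))[0]; g=np.where((s[:,1]-s[:,0]>25))[0]
        print(row,'wood',(wd+u-25).tolist(),'green',(g+u-25).tolist())
for n,im,ref in(('topnow',T,(x,y,z)),('topgrasp',load('t5.png'),(.4292,.3468,.188))):
    c=im['color'].astype(int); p=px(im,(ref[0],ref[1],ref[2]-.079)); print(n,p, px(im,(ref[0],ref[1],ref[2]+.03))); u,v=p.astype(int)
    for row in range(v-9,v+9,2):
        s=c[row,u-25:u+20]; print(row,''.join('w' if (q[0]-q[2]>30 and q[1]-q[2]>13) else 'g' if q[1]-q[0]>25 else '#' if q.max()<60 else 'h' if q[0]-q[1]>15 else '.' for q in s))
E
```

```text
0.43403398573928503 0.3395827546043707 0.20410411808537715 1.5612998133770468
from [0.434  0.3396 0.2041 1.5613]
[0.43, 0.347, 0.195, 1.571] xyz [0.015, -0.009, 0.018] rz -0.019
now [[397.6, 197.8], [393.2, 213.9], [390.7, 223.1], [388.4, 231.6]]
199 wood [] green [365, 366, 367, 368, 369, 370, 371, 372, 373, 399, 400, 401, 402, 403]
202 wood [] green [365, 366, 367, 368, 369, 370, 371, 372, 399, 400, 401, 402]
205 wood [] green [365, 366, 367, 368, 369, 370, 371, 372, 398, 399, 400, 401]
208 wood [] green [365, 366, 367, 368, 369, 370, 371, 397, 398, 399, 400]
211 wood [] green [365, 366, 367, 368, 369, 370, 396, 397, 398, 399, 400]
214 wood [392, 393, 397] green [365, 366, 367, 368, 369, 370, 395]
217 wood [391, 392, 393, 394, 395, 396] green [365, 366]
220 wood [365, 366, 390, 391, 392, 393, 394, 395] green []
223 wood [365, 390, 391, 392, 393, 394] green []
226 wood [389, 390, 391, 392, 393] green []
229 wood [388, 389, 390, 391, 392] green []
232 wood [] green []
235 wood [386, 387] green []
238 wood [384, 385, 386, 387, 388, 389, 390] green []
grasp [[400.0, 204.1], [395.5, 219
[... 1105 characters left out ...]
ggggg###.........##############hhhh
252 gggggggggggggg####.........#############hhhhh
254 gggggggg#gg#gg##.wwwwwwwwwh#############hhhhh
256 #gggggg########.wwwwwwwwwwww############hhhhh
topgrasp [ 94.74909932 251.15713922] [ 74.19098213 253.68220482]
242 ##############.....h###h#h###########hh##hh#h
244 ##############.....hhhhhhhh##################
246 ##################hhhhhh###################hh
248 ###################.....##################hhh
250 #####gggggg##ggg####........##############hhh
252 #gggggggggg#g#g######.......#############hhhh
254 #gggggggggggggg#gg##......###############hhhh
256 #ggggggggggg######.wwwwwwh###############hhhh
258 #gggggggg##.....wwwwwwwwhh#########hhh#hhhhhh
```

Request:
jog_arm(xyz=[[0.015, -0.009, 0], [0.015, -0.009, 0], [0.015, -0.009, 0], [0.015, -0.009, 0.06], [0.015, -0.009, 0.1], [0.015, -0.009, 0.1], [0.015, -0.009, 0.1]], rotation=[[0, 0, 0], [0, 0, 0], [0, 0, 0], [0, 0, 0], [0, 0, 0], [0, 0, 0], [0, 0, 0]], grip=[-1, -1, -1, -1, -1, -1, -1])

```text
time: 47.85
position: [0.4288, 0.3486, 0.1548]
ee_rot: [-0.0, 0.71, 0.705, -0.0]
wrist_force: [-0.1, -0.9, 0.6]
width: 0.227
gripper_force: 61.7
```

Request:
jog_arm(xyz=[[0, 0, 0.03], [0, 0, 0.06], [0, 0, 0.08], [0, 0, 0.1], [0, 0, 0.11], [0, 0, 0.11]], rotation=[[0, 0, 0], [0, 0, 0], [0, 0, 0], [0, 0, 0], [0, 0, 0], [0, 0, 0]], grip=[-1, -1, -1, -1, -1, -1])

```text
time: 48.45
position: [0.4284, 0.3483, 0.0986]
ee_rot: [-0.0, 0.71, 0.704, -0.001]
wrist_force: [-0.9, -0.2, -0.6]
width: 0.227
gripper_force: 61.7
```

Request:
jog_arm(xyz=[[0, 0, 0.005], [0, 0, 0.01], [0, 0, 0.012], [0, 0, 0.012]], rotation=[[0, 0, 0], [0, 0, 0], [0, 0, 0], [0, 0, 0]], grip=[-1, -1, -1, -1])

```text
time: 48.85
position: [0.4287, 0.3484, 0.0933]
ee_rot: [-0.0, 0.71, 0.704, 0.0]
wrist_force: [0.1, 0.5, -0.4]
width: 0.228
gripper_force: 61.7
```

Request:
jog_arm(xyz=[[0, 0, 0.005], [0, 0, 0.008], [0, 0, 0.01], [0, 0, 0.01]], rotation=[[0, 0, 0], [0, 0, 0], [0, 0, 0], [0, 0, 0]], grip=[-1, -1, -1, -1])

```text
time: 49.25
position: [0.4286, 0.3483, 0.0881]
ee_rot: [-0.0, 0.71, 0.704, -0.0]
wrist_force: [0.0, 0.8, 0.6]
width: 0.225
gripper_force: 61.7
```

Request:
jog_arm(xyz=[[0, 0, 0.005], [0, 0, 0.008], [0, 0, 0.01], [0, 0, 0.01]], rotation=[[0, 0, 0], [0, 0, 0], [0, 0, 0], [0, 0, 0]], grip=[-1, -1, -1, -1])

```text
time: 49.65
position: [0.4287, 0.3485, 0.0835]
ee_rot: [0.0, 0.71, 0.704, 0.0]
wrist_force: [-0.3, -1.1, 4.5]
width: 0.229
gripper_force: 62.4
```

The rod bottoms out at TCP z 0.084, so the stirring tip was about 15 mm above the bench, which is low enough. Releasing and lifting.

Request:
jog_arm(xyz=[[0, 0, 0], [0, 0, 0], [0, 0, 0], [0, 0, 0], [0, 0, -0.04], [0, 0, -0.12], [0, 0, -0.2], [0, 0, -0.28]], rotation=[[0, 0, 0], [0, 0, 0], [0, 0, 0], [0, 0, 0], [0, 0, 0], [0, 0, 0], [0, 0, 0], [0, 0, 0]], grip=[0.2, 0.2, 0.2, 0.2, 0.2, 0.2, 0.2, 0.2])

```text
time: 50.45
position: [0.4284, 0.3483, 0.2248]
ee_rot: [-0.0, 0.71, 0.705, -0.0]
wrist_force: [0.9, -0.7, -0.2]
width: 0.601
gripper_force: 0.0
```

```bash
cat >> h.py <<'E'
def blk(im,z,box):
    u0,u1,v0,v1=box; c=np.array(im['color']).astype(np.uint8)[v0:v1,u0:u1]; S=4
    g=cv2.resize(c,None,fx=S,fy=S,interpolation=cv2.INTER_CUBIC).astype(int)
    m=((g.max(2)<62)&(g.max(2)-g.min(2)<16)).astype(np.uint8); k,l,st,ce=cv2.connectedComponentsWithStats(m)
    for i in range(1,k):
        if st[i,4]>2500:
            rc=cv2.minAreaRect(np.argwhere(l==i)[:,::-1].astype(np.float32)); q=np.array([w(im,a/S+u0,b/S+v0,z)[:2] for a,b in cv2.boxPoints(rc)])
            e=[q[1]-q[0],q[2]-q[1]]; L=max(e,key=np.linalg.norm)
            print('blk',st[i,4],'centre',q.mean(0).round(4),'sides',[round(float(np.linalg.norm(v)),4) for v in e],'yaw',round(float(np.arctan2(L[1],L[0])),3))
E
python3 - <<'E'
from h import *
print(cur())
im=snap('top','t15.png')
for f in('top0.png','t15.png'): blk(load(f),.02,(85,140,155,220))
d=np.abs(load('top0.png')['color'].astype(int)-load('t15.png')['color'].astype(int)).max(2)
print('scraper now-ish diff to t2', np.abs(load('t2.png')['color'].astype(int)-load('t15.png')['color'].astype(int)).max(2)[165:260,360:430].mean())
s=snap('scene','s17.png'); pr=[px(s,(.4287,.348,z)).round(1).tolist() for z in(.07,.1,.128)]; print(pr)
c=s['color'].astype(int)
for row in range(230,256,3):
    q=c[row,375:410]; g=np.where(q[:,1]-q[:,0]>25)[0]; print(row,(g+375).tolist())
E
```

```text
(np.float64(0.42841914126822633), np.float64(0.34832998632921647), np.float64(0.22481563480945646), np.float64(1.5635251788295044))
blk 13119 centre [0.5805 0.3472] sides [0.094, 0.0602] yaw -0.499
blk 13463 centre [0.5791 0.3476] sides [0.0962, 0.0613] yaw -0.489
scraper now-ish diff to t2 34.405112781954884
[[387.9, 248.0], [390.3, 239.8], [392.6, 231.9]]
230 [392, 393]
233 [388, 389, 390, 391, 392, 393, 394, 395, 396]
236 [388, 389, 390, 391, 392, 393, 394, 395, 396]
239 [387, 388, 389, 390, 391, 392, 393, 394, 395]
242 [386, 387, 388, 389, 390, 391, 392, 393, 394, 395]
245 [385, 386, 387, 388, 389, 390, 391, 392, 393, 394]
248 [386, 387, 388, 389, 390, 391, 392, 393]
251 []
254 []
```

The rod stands in its holder. The block is at (0.580, 0.346), yaw -0.50. I'll turn and move above it.

Request:
jog_arm(xyz=[[0, 0.09, 0], [0, 0.18, 0], [0, 0.27, 0], [0, 0.303, 0], [0, 0.303, 0], [0, 0.303, 0], [0, 0.303, 0]], rotation=[[0, 0, -0.3], [0, 0, -0.6], [0, 0, -0.9], [0, 0, -0.9], [0, 0, -0.9], [0, 0, -0.9], [0, 0, -0.9]], grip=[1, 1, 1, 1, 1, 1, 1])

```text
time: 51.25
position: [0.5792, 0.3477, 0.2234]
ee_rot: [-0.0, 0.534, 0.845, -0.0]
wrist_force: [-0.6, 0.4, 0.6]
width: 1.003
gripper_force: 0.0
```

Request:
jog_arm(xyz=[[0, 0, 0], [0, 0, 0], [0, 0, 0], [0, 0, 0], [0, 0, 0]], rotation=[[0, 0, -0.3], [0, 0, -0.6], [0, 0, -0.9], [0, 0, -0.9], [0, 0, -0.9]], grip=[1, 1, 1, 1, 1])

```text
time: 51.75
position: [0.5798, 0.3474, 0.2235]
ee_rot: [0.0, 0.335, 0.942, 0.0]
wrist_force: [0.8, 0.4, 0.1]
width: 1.006
gripper_force: 0.0
```

Request:
jog_arm(xyz=[[0, 0, 0], [0, 0, 0], [0, 0, 0], [0, 0, 0]], rotation=[[0, 0, -0.2], [0, 0, -0.354], [0, 0, -0.354], [0, 0, -0.354]], grip=[1, 1, 1, 1])

```text
time: 52.15
position: [0.58, 0.3473, 0.2234]
ee_rot: [0.0, 0.25, 0.968, -0.0]
wrist_force: [0.1, -0.7, 0.2]
width: 0.999
gripper_force: 0.0
```

```bash
python3 - <<'E'
from h import *
print(telemetry.observe()['joints'].round(2)); plan([(.580,.346,.1,2.645),(.580,.346,.011,2.645)])
s0,s=load('scene0.png'),snap('scene','s18.png')
d=np.abs(s0['color'].astype(int)-s['color'].astype(int)).max(2)[270:310,315:370]; print('block region diff',d.mean(),np.percentile(d,95))
E
```

```text
[-0.06  0.65 -0.81  1.46  0.48  1.24  0.14]
from [0.58   0.3473 0.2234 2.6358]
[0.58, 0.346, 0.1, 2.645] xyz [-0.001, -0.002, 0.247] rz -0.018
[0.58, 0.346, 0.011, 2.645] xyz [0.0, 0.0, 0.178] rz -0.0
block region diff 42.777272727272724 103.0
```

Request:
jog_arm(xyz=[[0, 0, 0.08], [0, 0, 0.17], [0, 0, 0.25], [0, 0, 0.3], [0, 0, 0.32], [0, 0, 0.32]], rotation=[[0, 0, 0], [0, 0, 0], [0, 0, 0], [0, 0, 0], [0, 0, 0], [0, 0, 0]], grip=[1, 1, 1, 1, 1, 1])

```text
time: 52.8
position: [0.5798, 0.3472, 0.0626]
ee_rot: [-0.001, 0.249, 0.969, -0.0]
wrist_force: [-0.5, -0.4, 0.1]
width: 0.999
gripper_force: 0.0
```

Request:
jog_arm(xyz=[[0, 0, 0.03], [0, 0, 0.06], [0, 0, 0.08], [0, 0, 0.1], [0, 0, 0.104], [0, 0, 0.104], [0, 0, 0.104], [0, 0, 0.104]], rotation=[[0, 0, 0], [0, 0, 0], [0, 0, 0], [0, 0, 0], [0, 0, 0], [0, 0, 0], [0, 0, 0], [0, 0, 0]], grip=[1, 1, 1, 1, 1, 1, -1, -1])

```text
time: 53.6
position: [0.5805, 0.3474, 0.0118]
ee_rot: [0.0, 0.248, 0.969, 0.0]
wrist_force: [-0.5, 0.0, 1.3]
width: 0.69
gripper_force: 0.4
```

Request:
jog_arm(xyz=[[0, 0, 0], [0, 0, 0], [0, 0, 0], [0, 0, 0], [0, 0, -0.08], [0, 0, -0.17], [0, 0, -0.26], [0, 0, -0.3]], rotation=[[0, 0, 0], [0, 0, 0], [0, 0, 0], [0, 0, 0], [0, 0, 0], [0, 0, 0], [0, 0, 0], [0, 0, 0]], grip=[-1, -1, -1, -1, -1, -1, -1, -1])

```text
time: 54.4
position: [0.5811, 0.3483, 0.166]
ee_rot: [0.002, 0.248, 0.969, 0.002]
wrist_force: [0.5, 0.2, -1.3]
width: 0.643
gripper_force: 62.2
```

```bash
python3 - <<'E'
from h import *
plan([(.58,.15,.19,2.2),(.58,-.1,.19,1.75),(.580,-.116,.19,1.52),(.58,-.116,.08,1.52)])
E
```

```text
from [0.5811 0.3483 0.166  2.6404]
[0.58, 0.15, 0.19, 2.2] xyz [-0.189, -0.349, -0.048] rz 0.881
[0.58, -0.1, 0.19, 1.75] xyz [-0.404, -0.294, -0.0] rz 0.9
[0.58, -0.116, 0.19, 1.52] xyz [-0.031, -0.006, -0.0] rz 0.46
[0.58, -0.116, 0.08, 1.52] xyz [0.0, 0.0, 0.22] rz -0.0
```

Request:
jog_arm(xyz=[[-0.04, -0.08, -0.05], [-0.09, -0.16, -0.05], [-0.13, -0.24, -0.05], [-0.17, -0.31, -0.05], [-0.189, -0.349, -0.05], [-0.189, -0.349, -0.05], [-0.189, -0.349, -0.05]], rotation=[[0, 0, 0.2], [0, 0, 0.4], [0, 0, 0.6], [0, 0, 0.8], [0, 0, 0.881], [0, 0, 0.881], [0, 0, 0.881]], grip=[-1, -1, -1, -1, -1, -1, -1])

```text
time: 55.1
position: [0.5793, 0.1489, 0.1867]
ee_rot: [0.0, 0.454, 0.891, 0.0]
wrist_force: [-0.4, 0.2, -0.2]
width: 0.633
gripper_force: 62.3
```

Request:
jog_arm(xyz=[[-0.07, -0.05, 0], [-0.14, -0.1, 0], [-0.21, -0.15, 0], [-0.28, -0.2, 0], [-0.35, -0.25, 0], [-0.404, -0.294, 0], [-0.404, -0.294, 0], [-0.404, -0.294, 0]], rotation=[[0, 0, 0.2], [0, 0, 0.4], [0, 0, 0.6], [0, 0, 0.8], [0, 0, 0.9], [0, 0, 0.9], [0, 0, 0.9], [0, 0, 0.9]], grip=[-1, -1, -1, -1, -1, -1, -1, -1])

```text
time: 55.9
position: [0.5795, -0.1001, 0.1863]
ee_rot: [-0.0, 0.641, 0.768, 0.0]
wrist_force: [0.7, 0.3, -0.2]
width: 0.636
gripper_force: 62.3
```

Request:
jog_arm(xyz=[[-0.03, -0.006, 0], [-0.03, -0.006, 0], [-0.03, -0.006, 0], [-0.03, -0.006, 0], [-0.03, -0.006, 0], [-0.03, -0.006, 0]], rotation=[[0, 0, 0.2], [0, 0, 0.4], [0, 0, 0.46], [0, 0, 0.46], [0, 0, 0.46], [0, 0, 0.46]], grip=[-1, -1, -1, -1, -1, -1])

```text
time: 56.5
position: [0.579, -0.1157, 0.1863]
ee_rot: [-0.0, 0.724, 0.69, 0.0]
wrist_force: [-0.2, 0.7, -1.0]
width: 0.634
gripper_force: 62.4
```

```bash
python3 - <<'E'
from h import *
plan([(.580,-.116,.10,1.52),(.58,-.116,.077,1.52)])
s=snap('top','t16.png'); blk(s,.19,(200,360,100,280))
E
```

```text
from [ 0.579  -0.1157  0.1863  1.5224]
[0.58, -0.116, 0.1, 1.52] xyz [-0.001, 0.002, 0.173] rz 0.005
[0.58, -0.116, 0.077, 1.52] xyz [0.0, 0.0, 0.046] rz -0.0
blk 18783 centre [ 0.5344 -0.0782] sides [0.0702, 0.3065] yaw -3.026
```

Lower until light contact.

Request:
jog_arm(xyz=[[0, 0.002, 0.06], [0, 0.002, 0.12], [0, 0.002, 0.17], [0, 0.002, 0.2], [0, 0.002, 0.21], [0, 0.002, 0.21]], rotation=[[0, 0, 0], [0, 0, 0], [0, 0, 0], [0, 0, 0], [0, 0, 0], [0, 0, 0]], grip=[-1, -1, -1, -1, -1, -1])

```text
time: 57.15
position: [0.58, -0.1162, 0.0813]
ee_rot: [-0.0, 0.725, 0.689, -0.0]
wrist_force: [0.1, 0.4, -0.9]
width: 0.638
gripper_force: 62.3
```

Request:
jog_arm(xyz=[[0, 0, 0.004], [0, 0, 0.008], [0, 0, 0.01], [0, 0, 0.01]], rotation=[[0, 0, 0], [0, 0, 0], [0, 0, 0], [0, 0, 0]], grip=[-1, -1, -1, -1])

```text
time: 57.55
position: [0.5801, -0.1165, 0.0766]
ee_rot: [0.0, 0.725, 0.689, 0.0]
wrist_force: [0.2, 0.3, 0.1]
width: 0.634
gripper_force: 62.3
```

Request:
jog_arm(xyz=[[0, 0, 0.003], [0, 0, 0.003], [0, 0, 0.003], [0, 0, 0.003], [0, 0, 0.003], [0, 0, 0.003], [0, 0, 0.003], [0, 0, 0.003]], rotation=[[0, 0, 0], [0, 0, 0], [0, 0, 0], [0, 0, 0], [0, 0, 0], [0, 0, 0], [0, 0, 0], [0, 0, 0]], grip=[-1, -1, 1, 1, 1, 1, 1, 1])

```text
time: 58.35
position: [0.5799, -0.1163, 0.0747]
ee_rot: [-0.0, 0.725, 0.689, -0.0]
wrist_force: [-0.0, 0.1, -0.5]
width: 1.002
gripper_force: 0.0
```

Request:
jog_arm(xyz=[[0, 0, -0.05], [0, 0, -0.13], [0, 0, -0.22], [0, 0, -0.3], [0, 0, -0.38], [0, -0.08, -0.38], [0, -0.16, -0.38], [0, -0.24, -0.38]], rotation=[[0, 0, 0], [0, 0, 0], [0, 0, 0], [0, 0, 0], [0, 0, 0], [0, 0, 0], [0, 0, 0], [0, 0, 0]], grip=[1, 1, 1, 1, 1, 1, 1, 1])

```text
time: 59.15
position: [0.4586, -0.11, 0.2646]
ee_rot: [-0.0, 0.725, 0.689, 0.0]
wrist_force: [1.0, -0.2, 0.5]
width: 0.999
gripper_force: 0.0
```

Request:
jog_arm(xyz=[[-0.09, -0.04, 0], [-0.18, -0.08, 0], [-0.27, -0.1, 0], [-0.36, -0.1, 0], [-0.45, -0.1, 0], [-0.54, -0.1, 0], [-0.6, -0.1, 0], [-0.65, -0.1, 0]], rotation=[[0, 0, 0], [0, 0, 0], [0, 0, 0], [0, 0, 0], [0, 0, 0], [0, 0, 0], [0, 0, 0], [0, 0, 0]], grip=[1, 1, 1, 1, 1, 1, 1, 1])

```text
time: 59.95
position: [0.3929, -0.4342, 0.2644]
ee_rot: [-0.0, 0.725, 0.688, -0.0]
wrist_force: [0.3, 0.7, 0.5]
width: 1.0
gripper_force: 0.0
```

```bash
python3 - <<'E'
from h import *
print(cur())
T=snap('top','t17.png'); S=snap('scene','s19.png')
blk(T,.09,(240,350,160,225))
def ridge(im,box):
    u0,u1,v0,v1=box; c=im['color'].astype(int)[v0:v1,u0:u1]; m=(c[...,0]-c[...,2]>45)&(c[...,0]>60); p=np.argwhere(m)[:,::-1].astype(np.float32)
    print('scraper px',len(p),(p.mean(0)+[u0,v0]).round(1), cv2.minAreaRect(p)[1:], w(im,*(p.mean(0)+[u0,v0]),.045).round(3))
ridge(load('top0.png'),(375,425,175,250)); ridge(T,(375,425,175,250))
for f in('top0.png','t17.png'):
    c=load(f)['color'].astype(int)
    for n,m,b in(('bowl',(c[...,0]-c[...,1]>40),(120,175,105,160)),('third',(c[...,1]-c[...,0]>40),(262,302,108,148)),('rods',(c[...,1]-c[...,0]>40),(80,160,235,275))):
        u0,u1,v0,v1=b; q=np.argwhere(m[v0:v1,u0:u1]); print(f,n,len(q),(q.mean(0)[::-1]+[u0,v0]).round(1))
    g=c[145:160,355:412].min(2); q=np.argwhere(g>np.median(g)+25); print(f,'tweez',len(q),(q.mean(0)[::-1]+[355,145]).round(1))
lumps(T); lumps(S)
E
```

```text
(np.float64(0.3929236134235018), np.float64(-0.4342165296936688), np.float64(0.26442389243714615), np.float64(1.5184201697255089))
scraper px 618 [405.9 214. ] ((50.3570671081543, 19.074644088745117), 82.69424438476562) [ 0.533 -0.391  0.045]
scraper px 500 [398.3 206. ] ((49.639068603515625, 18.59056854248047), 84.47245788574219) [ 0.552 -0.372  0.045]
top0.png bowl 945 [148.  132.3]
top0.png third 717 [281.4 128.6]
top0.png rods 219 [122.1 258.3]
top0.png tweez 9 [390.  151.7]
t17.png bowl 985 [147.7 132.1]
t17.png third 719 [281.4 128.5]
t17.png rods 216 [122.4 258.4]
t17.png tweez 10 [387.4 152. ]
dark 502 px [197.6 171.7] rel pan mm [39. 41.]
dark 296 px [234.8 188.2] rel pan mm [ -1. -55.]
dark 595 px [203.9 190.7] rel pan mm [-9. 23.]
dark 625 px [192.5 191.8] rel pan mm [-13.  52.]
pale 27786 px [215.  187.3] rel pan mm [-0. -5.]
dark 182 px [266.9 216.9] rel pan mm [ -1. -50.]
dark 1117 px [289.  234.7] rel pan mm [-13.  44.]
dark 452 px [273.5 242.9] rel pan mm [40. 46.]
pale 194 px [284.5 217.6] rel pan mm [-42. -19.]
pale 601 px [257.7 223. ] rel pan mm [ 35. -43.]
pale 1112 px [263.2 237.1] rel pan mm [52. 12.]
```

```bash
sed -i 's/g.max(2)<62/g.max(2)<TH/; s/^def blk(im,z,box):/def blk(im,z,box,TH=62):/' h.py; python3 - <<'E'
from h import *
T=load('t17.png')
for th in(75,90): print(th); blk(T,.09,(246,348,168,218),th)
c=T['color'].astype(int)
for v in range(166,220,4): print(v,''.join('#' if c[v,u].max()<80 else '+' if c[v,u].max()<110 else '.' for u in range(240,352,2)))
S=load('s19.png')['color'].astype(int)
for v in range(150,215,4): print(v,''.join('#' if S[v,u].max()<70 else '+' if S[v,u].max()<100 else '.' for u in range(205,290,2)))
E
```

```text
75
blk 14477 centre [ 0.5764 -0.0849] sides [0.0936, 0.0545] yaw -1.527
90
blk 15419 centre [ 0.5767 -0.0852] sides [0.0958, 0.0568] yaw -1.513
166 ####+...................................................
170 ###+....................................................
174 ###+....................................................
178 ###.....................................................
182 ###.........####################........................
186 ###.........####################+.......................
190 ##+.........####################+.......................
194 ##+.........####################+.......................
198 ##+.........####################+.......................
202 ##..........####################........................
206 ##+.....................................................
210 ##++....................................................
214 ++......................................................
218 ........................................................
150 ++...+++++......+++...............+++++++++
154 .++++......++..............................
158 +.....+.+..................................
162 ..++.......................................
166 ......+...........+####....................
170 .......++.....###########..................
174 .......++#....#############+...............
178 ......++++++..+###############.............
182 .......++++++...+#############.............
186 ........++.+++#...+###########.............
190 ..........+++++++....#####.................
194 ...........++++++#.........................
198 .............++.++++...........####++++++++
202 ...............++++.#....+########+++++++++
206 ................+++..++#########+++++++++++
210 .................+++++##++##+++++++++++++++
214 ..................+++++++++++++++++++++++++
```

The block lies about 31 mm toward the pan from the board's middle: centre (0.576, -0.085) against (0.580, -0.116). I'll regrasp it and shift it.

```bash
python3 - <<'E'
from h import *
plan([(.4586,-.11,.264,1.52),(.577,-.085,.2,1.52),(.577,-.085,.0765,1.52),(.577,-.085,.092,1.52),(.580,-.116,.092,1.52)])
E
```

```text
from [ 0.3923 -0.4352  0.2641  1.5162]
[0.459, -0.11, 0.264, 1.52] xyz [0.657, 0.097, 0.0] rz -0.008
[0.577, -0.085, 0.2, 1.52] xyz [0.062, 0.234, 0.128] rz -0.0
[0.577, -0.085, 0.076, 1.52] xyz [0.0, 0.0, 0.247] rz -0.0
[0.577, -0.085, 0.092, 1.52] xyz [0.0, 0.0, -0.031] rz -0.0
[0.58, -0.116, 0.092, 1.52] xyz [-0.062, 0.009, -0.0] rz -0.0
```

Request:
jog_arm(xyz=[[0.09, 0.01, 0], [0.18, 0.03, 0], [0.27, 0.04, 0], [0.36, 0.05, 0], [0.45, 0.07, 0], [0.54, 0.08, 0], [0.62, 0.09, 0], [0.657, 0.097, 0]], rotation=[[0, 0, 0], [0, 0, 0], [0, 0, 0], [0, 0, 0], [0, 0, 0], [0, 0, 0], [0, 0, 0], [0, 0, 0]], grip=[1, 1, 1, 1, 1, 1, 1, 1])

```text
time: 60.85
position: [0.4588, -0.1025, 0.2651]
ee_rot: [0.0, 0.723, 0.69, 0.0]
wrist_force: [0.4, -0.7, 0.1]
width: 1.002
gripper_force: 0.0
```

Request:
jog_arm(xyz=[[0.02, 0.08, 0], [0.04, 0.16, 0.05], [0.062, 0.234, 0.1], [0.062, 0.234, 0.128], [0.062, 0.234, 0.128], [0.062, 0.234, 0.128]], rotation=[[0, 0, 0], [0, 0, 0], [0, 0, 0], [0, 0, 0], [0, 0, 0], [0, 0, 0]], grip=[1, 1, 1, 1, 1, 1])

```text
time: 61.45
position: [0.5765, -0.0816, 0.2014]
ee_rot: [0.0, 0.725, 0.689, -0.0]
wrist_force: [-0.4, -0.5, 0.2]
width: 1.0
gripper_force: 0.0
```

```bash
python3 - <<'E'
from h import *
plan([(.577,-.085,.0765,1.52)])
S=snap('scene','s20.png')['color'].astype(int)
for v in range(160,200,4): print(v,''.join('#' if S[v,u].max()<70 else '+' if S[v,u].max()<100 else '.' for u in range(205,290,2)))
E
```

```text
from [ 0.5765 -0.0816  0.2014  1.52  ]
[0.577, -0.085, 0.076, 1.52] xyz [-0.007, 0.001, 0.25] rz 0.0
160 ....+.+....................................
164 +....+..............++.....................
168 .......+.......+########..................+
172 .......+#..+..############+...........+++++
176 .......++++....##############.....+++++++++
180 ......+..+++++++##############+++++++++++++
184 .......++++++#++++#############++++++++++++
188 .........++++++#++++########++++.++++++++++
192 ...........+++++#++++++#++++.......++++++++
196 ...........+++++++#+++++++.......+#++++....
```

Block unmoved. Grasp, lift 12 mm, shift and lower.

Request:
jog_arm(xyz=[[-0.007, 0, 0.08], [-0.007, 0, 0.16], [-0.007, 0, 0.22], [-0.007, 0, 0.245], [-0.007, 0, 0.25], [-0.007, 0, 0.25], [-0.007, 0, 0.25], [-0.007, 0, 0.25]], rotation=[[0, 0, 0], [0, 0, 0], [0, 0, 0], [0, 0, 0], [0, 0, 0], [0, 0, 0], [0, 0, 0], [0, 0, 0]], grip=[1, 1, 1, 1, 1, -1, -1, -1])

```text
time: 62.3
position: [0.5781, -0.0854, 0.0782]
ee_rot: [0.001, 0.725, 0.689, 0.001]
wrist_force: [-3.6, -0.1, 15.2]
width: 0.635
gripper_force: 58.8
```

Request:
jog_arm(xyz=[[0, 0, 0], [0, 0, 0], [0, 0, 0], [0, 0, -0.02], [0, 0, -0.024], [-0.02, 0.003, -0.024], [-0.04, 0.006, -0.024], [-0.062, 0.009, -0.024]], rotation=[[0, 0, 0], [0, 0, 0], [0, 0, 0], [0, 0, 0], [0, 0, 0], [0, 0, 0], [0, 0, 0], [0, 0, 0]], grip=[-1, -1, -1, -1, -1, -1, -1, -1])

```text
time: 63.1
position: [0.5798, -0.1177, 0.0875]
ee_rot: [-0.0, 0.725, 0.689, -0.0]
wrist_force: [-0.0, -0.2, -1.4]
width: 0.633
gripper_force: 62.2
```

Request:
jog_arm(xyz=[[0, 0, 0], [0, 0, 0.01], [0, 0, 0.02], [0, 0, 0.024], [0, 0, 0.024]], rotation=[[0, 0, 0], [0, 0, 0], [0, 0, 0], [0, 0, 0], [0, 0, 0]], grip=[-1, -1, -1, -1, -1])

```text
time: 63.6
position: [0.5805, -0.1158, 0.0763]
ee_rot: [0.0, 0.725, 0.689, 0.0]
wrist_force: [-2.9, -0.7, 12.6]
width: 0.631
gripper_force: 62.8
```

Contact (12 N). Release, retreat and check.

Request:
jog_arm(xyz=[[0, 0, 0], [0, 0, 0], [0, 0, 0], [0, 0, 0], [0, 0, 0], [0, 0, 0], [0, 0, -0.05], [0, 0, -0.12]], rotation=[[0, 0, 0], [0, 0, 0], [0, 0, 0], [0, 0, 0], [0, 0, 0], [0, 0, 0], [0, 0, 0], [0, 0, 0]], grip=[1, 1, 1, 1, 1, 1, 1, 1])

```text
time: 64.4
position: [0.5789, -0.1161, 0.135]
ee_rot: [-0.001, 0.725, 0.689, -0.001]
wrist_force: [-0.0, 0.2, 1.2]
width: 0.999
gripper_force: 0.0
```

Request:
jog_arm(xyz=[[0, 0, -0.08], [0, 0, -0.17], [0, 0, -0.25], [0, -0.08, -0.26], [0, -0.17, -0.26], [0, -0.25, -0.26], [0, -0.34, -0.26], [0, -0.34, -0.26]], rotation=[[0, 0, 0], [0, 0, 0], [0, 0, 0], [0, 0, 0], [0, 0, 0], [0, 0, 0], [0, 0, 0], [0, 0, 0]], grip=[1, 1, 1, 1, 1, 1, 1, 1])

```text
time: 65.2
position: [0.406, -0.1078, 0.2658]
ee_rot: [0.001, 0.725, 0.688, -0.001]
wrist_force: [0.5, -0.1, 0.2]
width: 1.002
gripper_force: 0.0
```

```bash
python3 - <<'E'
from h import *
T=snap('top','t18.png'); S=snap('scene','s21.png')
blk(T,.09,(246,348,168,218),75)
c=T['color'].astype(int)
for v in range(166,224,4): print(v,''.join('#' if c[v,u].max()<80 else '+' if c[v,u].max()<110 else '.' for u in range(240,352,2)))
u0,u1,v0,v1=360,440,165,262; q=c[v0:v1,u0:u1]
p=np.argwhere((q[...,0]-q[...,2]>45)&(q[...,0]>60))[:,::-1].astype(np.float32); k=p.mean(0)+[u0,v0]; print('scraper',len(p),k,w(T,*k,.045),cv2.minAreaRect(p))
lumps(T); lumps(S)
E
```

```text
blk 13254 centre [ 0.5781 -0.1152] sides [0.0548, 0.0942] yaw -1.614
166 ####+...................................................
170 ###+....................................................
174 ###.....................................................
178 ###................+++..................................
182 ###................####################+................
186 ###...............+####################.................
190 ##+...............#####################.................
194 ##+...............#####################.................
198 ##................####################+.................
202 ##................++++++##############+.................
206 ##+.....................................................
210 ##+.........++++++++....................................
214 ++.........++++++++++++++++++++++.......................
218 ..........+++++++++++++++++++++++.......................
222 ..........++++++++++++++++++++++++......................
scraper 649 [398.52234268 210.37442398] [ 0.54119173 -0.37279924  0.045     ] ((38.339324951171875, 45.062923431396484), (50.72286605834961, 18.77220344543457), 84.5596694946289)
dark 502 px [197.6 171.6] rel pan mm [39. 41.]
dark 379 px [234.6 188.1] rel pan mm [ -1. -54.]
dark 566 px [203.8 190.8] rel pan mm [-10.  23.]
dark 686 px [192.9 192. ] rel pan mm [-13.  51.]
pale 28450 px [214.9 187.4] rel pan mm [-0. -4.]
dark 201 px [267.2 217. ] rel pan mm [ -1. -49.]
dark 1125 px [288.9 234.7] rel pan mm [-13.  44.]
dark 439 px [273.4 242.9] rel pan mm [40. 46.]
pale 138 px [287.6 218.3] rel pan mm [-48. -12.]
pale 606 px [257.7 223. ] rel pan mm [ 35. -43.]
pale 1124 px [263.2 237.1] rel pan mm [52. 12.]
```

```bash
python3 -c "
from h import *
print(workorder.hand_in())"
```

```text
the job is handed in; nothing more can be done
None
```

The job is handed in, but no verdict came back. My last camera checks showed the lumps in the pan and stirred, the scraper in its tray, the charcoal block centred on the board, the rod in its holder, and the third hand, bowl and tweezers in place.

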